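Stow the spice tins in the galley's travel-locked sloped rack

ROBOT

A 6-joint arm with a two-finger parallel gripper is mounted at the origin on the work surface. World frame = base frame: x ahead of the robot, y to its left, z up, the work surface at z = 0. Lengths are in m, angles in degrees, forces in N, time in s.
With the tool pointing down it reaches from about 0.425 to 1.125 m from the base axis. Payload 14.9 kg.
Tool frame: the origin (TCP) lies midway between the tips of the shut fingers; the grasp point (between the pads) lies 19 mm behind it (manip.pinch_z is the distance from the TCP to the grasp point, in m); z points along the fingers, y is the line along which they close (so a half turn about z gives the same grasp; the last joint's range is limited). The gripper opens to 91 mm and grips with 3 to 60 N. Pads are 32 mm wide; open, the fingers measure 118 mm over their backs; the gripper's body (76 mm by 178 mm) begins 60 mm behind the grasp point.
Start: joints at [-75.189, 21.709, 99.362, -0, 58.929, -1.908], TCP at [0.201, -0.67, 0.214] pointing down, gripper open.
Joint ranges: [-158.91, 158.91], [-42.39, 125.64], [0.06, 152.35], [-60.88, 240.88], [17.5, 164.5], [-176.32, 176.32]. Speed limits (degrees/s): [108.29, 108.29, 136.94, 180, 180, 180].

INTERFACE

Orientations are given as a 3x3 rotation matrix whose columns are the frame's x, y, z axes.
In Python, from workcell import manip gives the robot as it stands. The module is installed in compiled form; this text tells all that it offers.
- The arm moves only by the shell command python3 -m jog 'ROWS' [FORCE]. ROWS is JSON, a list of rows, each an object of numbers: "gripper": the opening in per cent of the stroke, from 0 (shut) to 100 (fully open); "tx", "ty", "tz": the shift along the tool's x, y, z in m; "wx", "wy", "wz": the turn, a rotation vector about the tool's x, y, z in rad. A call has 1 to 10 rows; each row shifts and turns the commanded pose from where the row before left it, along the tool's axes as they then stand; what a row does not reach is not made up. A row lasts 1/8 s, in which the tool goes at most 62.5 mm and 10.7 degrees, less where a joint would pass 70% of its speed; a pose out of reach is approached as far as the arm can. A call with a gripper value outside its range is refused whole. The fingers move at their own pace and stop on an object; FORCE is the grip in N (left out, the last holds). Time passes only in rows, so rows that do not move let the fingers close. It gives the time, the measured TCP pose, the force and the opening at its end, in the units of the state.
- manip.get_obs(): the state, without advancing time (a new reading comes with each control period).
- manip.get_image(name): name is "scene" or "top" or "wrist"; returns the picture (384x512x3 uint8, red, green, blue); there is no depth.
- manip.calibration(name): a dict with "fx", "fy", "cx", "cy" (pixels), "eye" and "orientation" of the camera in the world. Camera axes: x right, y down, z forward; pixel columns grow to the right and rows downward; lengths in m; the calibration is good to about 2 mm. A picture is of the moment at which its call begins: read the wrist's pose just before it. calibration takes no time and is no camera call; for the wrist camera it gives the pose at the moment of the call.
- manip.job_done(): hands the job in, once; it reports no verdict.
Trained networks look in the newest picture that a camera, given by its name, has taken for a name from the list of things; names that differ only in an ending like _2 or _b are one class to them, and where a whole thing is asked for, a point or a joint stands for the part that bears it (a point fixed in the world has none). Each returns a list of dicts, best first, with "conf" (0 to 1); they miss things now and then, are a little off and sometimes report something else, mostly with a low value. They report only what shows in the picture. A call takes as long as a camera call.
- manip.boxes_of(camera, target): "point" ([x, y, z] in m, in world coordinates, good to about 4 mm: the middle of the surface that is visible of it).
- manip.landmark_of(camera, target): "point" ([x, y, z] in m, in world coordinates, good to about 4 mm: a listed point, or the origin of a listed thing).
The state is a dict: "time_s": time; "qpos": joint angles; "qd": joint speeds; "tau": joint torques, N m; "tcp_pos": TCP position; "tool_rot": TCP orientation; "wrist_force": force on the tool from outside, world axes, zero at the start; "moment": the same for the moment, N m; "width": finger opening in m.
Only numpy, scipy, OpenCV 4.12 (cv2) and the standard library are available. Lean on these libraries where they do the work, as an engineer would, in place of code of your own. Each camera call takes 0.05 s, during which the arm holds its last target. There are 200 camera calls.

TASK

Get the food-truck galley ready for the road: draw the keeper of the sloped spice rack fully, slide its latch fully open and swing the gate wide open. Then take every spice tin from the pine board, set it down upright on the upper half of the tray and slide it down the slope until it rests against the back stop, side by side with the others; do not lower tins in over the lower half of the tray. Finally swing the gate fully shut, slide the latch fully home, then the keeper fully home, with all tins still against the stop and the other kitchen things left where they are.

Things in the scene. Friction and masses are not known exactly. Their poses are not given: they have to be found in the camera images.
- tray: sloped tray (dark steel bed, aluminium walls) of the spice rack; three tins fit side by side. Origin: middle of the bed surface, 46 mm above the counter. y points straight down the slope (14 degrees) to the back stop, x level across the tray away from the latches, z square to the bed. Bed: y = -115 mm (upper end, at the gate) to +108 mm (stop face), x = -93 to +93 mm, side walls 22 mm high
- stop_mid (a point): middle of the foot of the back stop's face, where it meets the bed (y = +108 mm on the tray). The aluminium stop stands 40 mm above the bed and spans the tray's lower end. Tins do not slide down by themselves, they must be pushed
- keeper_grip (a point): the keeper (first catch), a steel slide on the grey block at the near end of the gate: axis of its upright black peg (14 mm diameter, from 92 to 138 mm above the counter), at 122 mm height. Of the two pegs on that block it is the one farther down the slope. Flat metalwork around all the pegs lies below 97 mm
- keeper (a joint): travel of the keeper in m: 0 = home, blocking the latch; 0.030 = fully drawn. It slides level in the downhill direction (the tray's y axis seen from above) with about 1.5 N of friction and stays where it is left. It cannot go home while the latch is open
- latch_grip (a point): gripping point of the latch, the second catch: the axis of its upright black peg (14 mm diameter, 92 to 138 mm above the counter; this point is 122 mm up), on the same grey block at the upper end of the tray, beside the free end of the gate
- latch (a joint): travel of the latch bolt in m: 0 = home, its tongue standing in front of the gate's free end; 0.026 = fully open. It slides level along minus the tray's x axis (away from the gate) with about 2 N of friction and stays where it is left. It can open only when the keeper is fully drawn and go home only when the gate is shut
- gate_grip (a point): gripping point of the gate: the axis of the upright black peg (14 mm diameter, 96 to 138 mm above the counter; this point is 122 mm up) on the steel gate bar, 135 mm from the hinge axis
- gate_hinge (a point): point on the gate's upright hinge axis, at the same height as gate_grip. The hinge post (18 mm diameter, 104 mm high) stands at the far end of the upper edge of the tray
- gate (a joint): angle of the gate in rad: 0 = shut across the upper end of the tray; it grows counter-clockwise seen from above, swinging away from the tray, to 1.65 at the most. The bar (201 mm long, 83 to 96 mm above the counter) stays where it is left (friction 0.08 N m)
- board: round pine board, fixed, 316 mm across and 18 mm thick; origin at the centre of its underside. At the start the tins stand on it
- tin1_mid (a point): a closed round steel spice tin, 46 mm diameter, 40 mm high, about 0.12 kg; this point is its centre (20 mm above its underside), z up its axis. Some of the four tins may be absent
- tin2_mid (a point): a closed round steel spice tin, 46 mm diameter, 40 mm high, about 0.12 kg; this point is its centre (20 mm above its underside), z up its axis. Some of the four tins may be absent
- tin3_mid (a point): a closed round steel spice tin, 46 mm diameter, 40 mm high, about 0.12 kg; this point is its centre (20 mm above its underside), z up its axis. Some of the four tins may be absent
- tin4_mid (a point): a closed round steel spice tin, 46 mm diameter, 40 mm high, about 0.12 kg; this point is its centre (20 mm above its underside), z up its axis. Some of the four tins may be absent
- ramekin: small white ceramic ramekin, 72 mm across, 42 mm high; a bystander, to be left where it is; origin at the middle of its underside
- bowl: blue plastic bowl, 150 mm across, 60 mm high; a bystander, to be left where it is; origin at the middle of its underside
- spatula: flat steel tava spatula, about 290 mm long and 75 mm wide, lying flat; a bystander, to be left where it is; origin at the middle of its underside (near its middle)
- pot_lid: grey aluminium pot lid, 200 mm across, 48 mm high with its knob; a bystander, to be left where it is; origin at the middle of its underside
- mill: dark wooden pepper mill, 56 mm across, 150 mm high; a bystander, to be left where it is; origin at the middle of its underside
- salt_jar: glass salt jar with steel cap, 60 mm across, 90 mm high; a bystander, to be left where it is; origin at the middle of its underside

How it is judged (in metres and radians):
On the way, in this order (a step that is already met when the one before it is completed fails the run):
1. the keeper is drawn (value of joint keeper above 0.022 m), for 0.2 s.
2. the latch is open (value of joint latch above 0.019 m), for 0.2 s.
3. the gate is swung wide open (value of joint gate above 1.1 rad), for 0.2 s.
4. every tin present stands on the tray against the back stop (y of tin1_mid in the frame of tray between 0.08 and 0.092 m and z of tin1_mid in the frame of tray between 0.014 and 0.027 m and x of tin1_mid in the frame of tray between -0.093 and 0.093 m and angle between the z axis of each of tin1_mid, tin2_mid, tin3_mid, tin4_mid and the z axis of tray, either way round below 0.12 rad and linear speed of each of tin1, tin2, tin3, tin4 below 0.03 m/s and y of tin2_mid in the frame of tray between 0.08 and 0.092 m and z of tin2_mid in the frame of tray between 0.014 and 0.027 m and x of tin2_mid in the frame of tray between -0.093 and 0.093 m and y of tin3_mid in the frame of tray between 0.08 and 0.092 m and z of tin3_mid in the frame of tray between 0.014 and 0.027 m and x of tin3_mid in the frame of tray between -0.093 and 0.093 m and y of tin4_mid in the frame of tray between 0.08 and 0.092 m and z of tin4_mid in the frame of tray between 0.014 and 0.027 m and x of tin4_mid in the frame of tray between -0.093 and 0.093 m), for 0.3 s.
5. the gate is shut again (value of joint gate below 0.05 rad), for 0.2 s.
6. the latch is home (value of joint latch below 0.005 m), for 0.2 s.
7. the keeper is home (value of joint keeper below 0.006 m), for 0.2 s.
At the end, for the whole second after the job is handed in: Every tin present stands still on the tray bed, square to it within 7 degrees, no more than 5 mm from the back stop; the gate is shut within 0.05 rad, the latch is home within 5 mm and the keeper within 6 mm (all of step 4 and value of joint gate below 0.05 rad and value of joint latch below 0.005 m and value of joint keeper below 0.006 m and velocity of joint gate below 0.05 rad/s); the robot touches nothing.
It fails at once if another kitchen thing (ramekin, bowl, spatula, pot lid, pepper mill or salt jar) is moved more than 4 cm (distance of any of ramekin, bowl, spatula, pot_lid, mill, salt_jar from where it was at the start of the episode above 0.04 m).
It fails at once if a tin is lowered in over the lower half of the tray instead of being slid down it ((y of tin1_mid in the frame of tray between 0.015 and 0.1 m and x of tin1_mid in the frame of tray between -0.09 and 0.09 m and z of tin1_mid in the frame of tray between 0.05 and 0.1 m) or (y of tin2_mid in the frame of tray between 0.015 and 0.1 m and x of tin2_mid in the frame of tray between -0.09 and 0.09 m and z of tin2_mid in the frame of tray between 0.05 and 0.1 m) or (y of tin3_mid in the frame of tray between 0.015 and 0.1 m and x of tin3_mid in the frame of tray between -0.09 and 0.09 m and z of tin3_mid in the frame of tray between 0.05 and 0.1 m) or (y of tin4_mid in the frame of tray between 0.015 and 0.1 m and x of tin4_mid in the frame of tray between -0.09 and 0.09 m and z of tin4_mid in the frame of tray between 0.05 and 0.1 m)).
Of tin1, tin2, tin3, tin4 only 2 to 3 are there at a start; the rules pass over those that are not, and their reading is None.
At some moment in a run one of tin1, tin2, tin3, tin4 may be knocked a few centimetres aside while the robot is not near it.
It also fails if it takes over 210 s, if anything falls off the work surface, if the arm or the gripper's body presses on something with over 40 N, if the wrist force passes 120 N, or if a joint passes its speed limit or range.

## Working session

There is one attempt and no reset: what is moved stays moved. The work goes in short steps, Python scripts to look and compute and a shell command to move; the robot and the scene stay as the last step left them, time stands still between calls to the robot, and variables do not carry over. Pictures are saved under pics/ and viewed, on a budget of 14 in all, crops included, one or two more only if the job needs it, and the job is handed in when it is done.

```bash
mkdir -p pics; cat > h.py <<'E'
import numpy as np, cv2
from workcell import manip
def save(cam,fn):
    im=manip.get_image(cam); cv2.imwrite('pics/'+fn,cv2.cvtColor(im,cv2.COLOR_RGB2BGR)); return im
def lm(cam,names,n=3):
    for t in names:
        print(cam,t,[(round(d['conf'],2),np.round(d['point'],3).tolist()) for d in manip.landmark_of(cam,t)[:n]])
E
python3 - <<'E'
from h import *
o=manip.get_obs(); print(o['time_s'],o['tcp_pos'],np.round(o['tool_rot'],3).tolist(),o['width'],manip.pinch_z)
for c in ['scene','top']:
    save(c,c+'1.png')
    lm(c,['tray','stop_mid','keeper_grip','latch_grip','gate_grip','gate_hinge','board','ramekin','bowl','spatula','pot_lid','mill','salt_jar'],1)
    lm(c,['tin1_mid','tin2_mid','tin3_mid','tin4_mid'],4)
print(manip.get_obs()['time_s'])
E
```

```text
0.0 [ 0.2012589  -0.670036    0.21330775] [[0.958, 0.288, -0.0], [0.288, -0.958, 0.001], [0.0, -0.001, -1.0]] 0.09099356886881278 0.0188
scene tray [(0.98, [0.564, 0.196, 0.046])]
scene stop_mid [(0.81, [0.562, 0.303, 0.021])]
scene keeper_grip [(0.5, [0.426, 0.161, 0.124])]
scene latch_grip [(0.7, [0.435, 0.077, 0.127])]
scene gate_grip [(0.91, [0.53, 0.074, 0.12])]
scene gate_hinge [(0.66, [0.668, 0.073, 0.124])]
scene board [(0.89, [0.488, -0.261, 0.0])]
scene ramekin [(0.57, [0.368, -0.042, -0.002])]
scene bowl [(0.71, [0.775, -0.083, 0.005])]
scene spatula [(0.67, [0.503, -0.536, -0.001])]
scene pot_lid [(0.85, [0.278, 0.248, -0.003])]
scene mill [(0.92, [0.781, 0.088, -0.001])]
scene salt_jar [(0.8, [0.772, 0.19, 0.002])]
scene tin1_mid [(0.81, [0.443, -0.314, 0.036]), (0.54, [0.431, -0.234, 0.039])]
scene tin2_mid []
scene tin3_mid []
scene tin4_mid [(0.67, [0.521, -0.197, 0.038])]
top tray [(0.35, [0.77, 0.193, 0.0])]
top stop_mid [(0.63, [0.561, 0.305, 0.022])]
top keeper_grip [(0.49, [0.43, 0.158, 0.123])]
top latch_grip [(0.97, [0.436, 0.075, 0.12])]
top gate_grip [(0.92, [0.532, 0.07, 0.124])]
top gate_hinge [(0.58, [0.665, 0.072, 0.122])]
top board [(0.82, [0.484, -0.262, -0.003])]
top ramekin [(0.94, [0.369, -0.038, 0.001])]
top bowl [(0.69, [0.782, -0.08, 0.006])]
top spatula [(0.74, [0.505, -0.537, 0.0])]
top pot_lid [(0.58, [0.281, 0.245, 0.001])]
top mill [(0.61, [0.43, -0.231, 0.039])]
top salt_jar [(0.73, [0.77, 0.192, -0.002])]
top tin1_mid [(0.79, [0.44, -0.316, 0.037])]
top tin2_mid [(0.77, [0.434, -0.229, 0.039])]
top tin3_mid []
top tin4_mid [(0.55, [0.521, -0.202, 0.04])]
1.8
```

View pics/scene1.png

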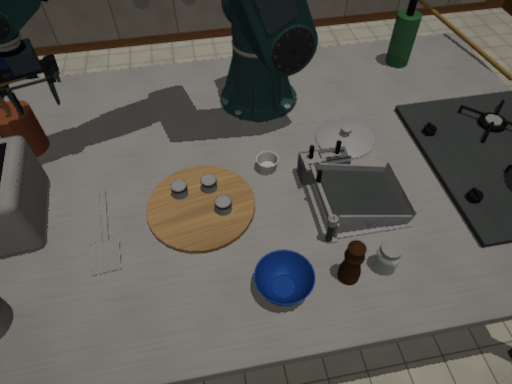

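View pics/top1.png

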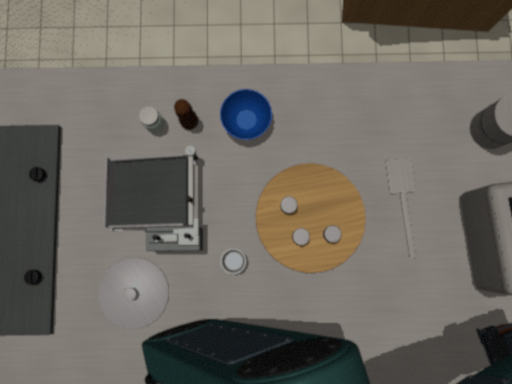

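The scene picture shows three tins on the board (around (179,187), (208,182) and (223,203)), the rack at (360,195) and the keeper and latch pegs near (338,147)/(311,152). The top picture agrees. The tray's yaw is about 0°. Next I square the tool and head for the keeper.

```bash
python3 -m jog '[{"wz":0.146,"gripper":55},{"wz":0.146},{"tx":0.06},{"tx":0.06},{"tx":0.06},{"tx":0.06},{"ty":-0.06},{"ty":-0.06},{"ty":-0.06},{"ty":-0.06}]' 25; python3 -m jog '[{"ty":-0.06},{"ty":-0.06},{"ty":-0.06},{"ty":-0.06},{"ty":-0.06},{"ty":-0.06},{"ty":-0.06},{"ty":-0.06},{"ty":-0.06},{}]'; python3 - <<'E'
from h import *
save('wrist','w1.png')
lm('wrist',['keeper_grip','latch_grip','gate_grip','gate_hinge','tray'],2)
o=manip.get_obs();print(np.round(o['tool_rot'],3).tolist())
E
```

```text
wrist keeper_grip []
wrist latch_grip []
wrist gate_grip []
wrist gate_hinge []
wrist tray []
[[0.958, 0.288, 0.0], [0.288, -0.958, 0.0], [0.0, -0.0, -1.0]]invalid input at $[0]: expected keys gripper, tx, ty, tz, wx, wy, wz
invalid input at $[0]: expected keys gripper, tx, ty, tz, wx, wy, wz
```

View pics/w1.png

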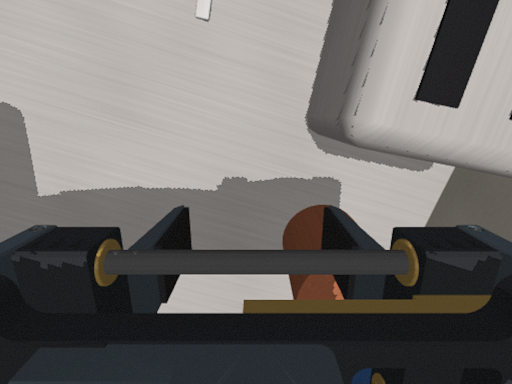

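The wrist view shows only the toaster (right), a red mug and the fingers. Every row needs all seven keys, so I send them in full.

```bash
python3 -m jog '[{"gripper":55,"tx":0,"ty":0,"tz":-0.03,"wx":0,"wy":0,"wz":0.146},{"gripper":55,"tx":0,"ty":0,"tz":0,"wx":0,"wy":0,"wz":0.146},{"gripper":55,"tx":0.03,"ty":-0.05,"tz":0,"wx":0,"wy":0,"wz":0},{"gripper":55,"tx":0.04,"ty":-0.045,"tz":0,"wx":0,"wy":0,"wz":0},{"gripper":55,"tx":0.04,"ty":-0.045,"tz":0,"wx":0,"wy":0,"wz":0},{"gripper":55,"tx":0.04,"ty":-0.045,"tz":0,"wx":0,"wy":0,"wz":0},{"gripper":55,"tx":0.04,"ty":-0.045,"tz":0,"wx":0,"wy":0,"wz":0},{"gripper":55,"tx":0.04,"ty":-0.045,"tz":0,"wx":0,"wy":0,"wz":0},{"gripper":55,"tx":0,"ty":-0.05,"tz":0,"wx":0,"wy":0,"wz":0},{"gripper":55,"tx":0,"ty":-0.05,"tz":0,"wx":0,"wy":0,"wz":0}]' 25
```

```text
time_s: 3.35
tcp_pos: [0.4316, -0.2938, 0.2439]
tool_rot: [[1.0, 0.0, 0.0], [0.0, -1.0, 0.0], [0.0, -0.0, -1.0]]
wrist_force: [1.3, 0.1, 0.4]
width: 0.0501
```

```bash
python3 -m jog '[{"gripper":55,"tx":0,"ty":-0.05,"tz":0,"wx":0,"wy":0,"wz":0},{"gripper":55,"tx":0,"ty":-0.05,"tz":0,"wx":0,"wy":0,"wz":0},{"gripper":55,"tx":0,"ty":-0.05,"tz":0,"wx":0,"wy":0,"wz":0},{"gripper":55,"tx":0,"ty":-0.05,"tz":0,"wx":0,"wy":0,"wz":0},{"gripper":55,"tx":0,"ty":-0.05,"tz":0,"wx":0,"wy":0,"wz":0},{"gripper":55,"tx":0,"ty":-0.05,"tz":0,"wx":0,"wy":0,"wz":0},{"gripper":55,"tx":0,"ty":-0.05,"tz":0,"wx":0,"wy":0,"wz":0},{"gripper":55,"tx":0,"ty":-0.05,"tz":0,"wx":0,"wy":0,"wz":0},{"gripper":55,"tx":0,"ty":-0.04,"tz":0,"wx":0,"wy":0,"wz":0},{"gripper":55,"tx":0,"ty":0,"tz":0,"wx":0,"wy":0,"wz":0}]'; python3 - <<'E'
from h import *
save('wrist','w2.png')
lm('wrist',['keeper_grip','latch_grip','gate_grip','gate_hinge','tray','stop_mid'],2)
E
```

```text
time_s: 4.6
tcp_pos: [0.4314, 0.1464, 0.2441]
tool_rot: [[1.0, 0.003, 0.0], [0.003, -1.0, 0.0], [0.0, -0.0, -1.0]]
wrist_force: [-0.3, 0.2, -0.0]
width: 0.0505
wrist keeper_grip [(0.76, [0.429, 0.157, 0.119])]
wrist latch_grip [(0.93, [0.433, 0.075, 0.124])]
wrist gate_grip [(0.88, [0.533, 0.074, 0.122])]
wrist gate_hinge []
wrist tray [(0.94, [0.562, 0.2, 0.047])]
wrist stop_mid [(0.57, [0.566, 0.3, 0.024])]
```

View pics/w2.png

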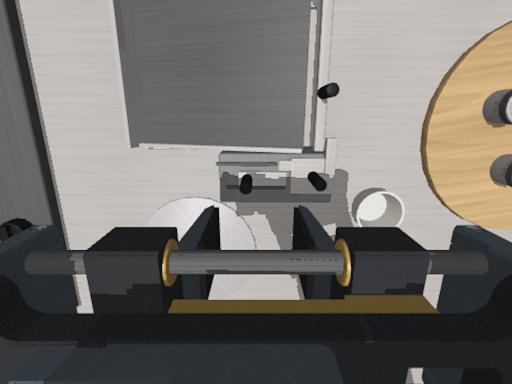

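The wrist view shows the keeper peg at (246,184), the latch peg at (317,181) and the gate peg at (328,90), which agrees with the networks. I lower onto the keeper peg and grip it.

```bash
python3 -m jog '[{"gripper":55,"tx":-0.002,"ty":-0.011,"tz":0.04,"wx":0,"wy":0,"wz":0},{"gripper":55,"tx":0,"ty":0,"tz":0.04,"wx":0,"wy":0,"wz":0},{"gripper":55,"tx":0,"ty":0,"tz":0.03,"wx":0,"wy":0,"wz":0},{"gripper":55,"tx":0,"ty":0,"tz":0.03,"wx":0,"wy":0,"wz":0},{"gripper":55,"tx":0,"ty":0,"tz":0,"wx":0,"wy":0,"wz":0},{"gripper":0,"tx":0,"ty":0,"tz":0,"wx":0,"wy":0,"wz":0},{"gripper":0,"tx":0,"ty":0,"tz":0,"wx":0,"wy":0,"wz":0},{"gripper":0,"tx":0,"ty":0,"tz":0,"wx":0,"wy":0,"wz":0},{"gripper":0,"tx":0,"ty":0,"tz":0,"wx":0,"wy":0,"wz":0}]' 15
```

```text
time_s: 6.08
tcp_pos: [0.4299, 0.1558, 0.1045]
tool_rot: [[1.0, -0.0, 0.001], [-0.0, -1.0, 0.001], [0.001, -0.001, -1.0]]
wrist_force: [-0.1, 10.0, 2.0]
width: 0.0133
```

```bash
python3 -m jog '[{"gripper":0,"tx":0,"ty":-0.008,"tz":0,"wx":0,"wy":0,"wz":0},{"gripper":0,"tx":0,"ty":-0.008,"tz":0,"wx":0,"wy":0,"wz":0},{"gripper":0,"tx":0,"ty":-0.008,"tz":0,"wx":0,"wy":0,"wz":0},{"gripper":0,"tx":0,"ty":-0.004,"tz":0,"wx":0,"wy":0,"wz":0},{"gripper":0,"tx":0,"ty":-0.002,"tz":0,"wx":0,"wy":0,"wz":0},{"gripper":0,"tx":0,"ty":0,"tz":0,"wx":0,"wy":0,"wz":0}]'
```

```text
time_s: 6.82
tcp_pos: [0.4299, 0.186, 0.1044]
tool_rot: [[1.0, -0.0, 0.001], [-0.0, -1.0, 0.0], [0.001, -0.0, -1.0]]
wrist_force: [-0.8, 0.2, 6.7]
width: 0.0136
```

```bash
python3 -m jog '[{"gripper":0,"tx":0,"ty":-0.002,"tz":0,"wx":0,"wy":0,"wz":0},{"gripper":0,"tx":0,"ty":0,"tz":0,"wx":0,"wy":0,"wz":0}]'; python3 -m jog '[{"gripper":55,"tx":0,"ty":0.001,"tz":0,"wx":0,"wy":0,"wz":0},{"gripper":55,"tx":0,"ty":0,"tz":0,"wx":0,"wy":0,"wz":0},{"gripper":55,"tx":0,"ty":0,"tz":0,"wx":0,"wy":0,"wz":0},{"gripper":55,"tx":0,"ty":0,"tz":-0.03,"wx":0,"wy":0,"wz":0},{"gripper":55,"tx":0,"ty":0,"tz":-0.03,"wx":0,"wy":0,"wz":0},{"gripper":55,"tx":0.002,"ty":0.056,"tz":0,"wx":0,"wy":0,"wz":0},{"gripper":55,"tx":0.002,"ty":0.056,"tz":0,"wx":0,"wy":0,"wz":0},{"gripper":55,"tx":0,"ty":0,"tz":0,"wx":0,"wy":0,"wz":0}]'
```

```text
time_s: 7.08
tcp_pos: [0.4297, 0.1867, 0.1043]
tool_rot: [[1.0, 0.001, -0.0], [0.001, -1.0, -0.002], [-0.0, 0.002, -1.0]]
wrist_force: [-0.1, -17.5, 11.6]
width: 0.0136
time_s: 8.07
tcp_pos: [0.4334, 0.0721, 0.164]
tool_rot: [[1.0, -0.004, 0.0], [-0.004, -1.0, -0.0], [0.0, 0.0, -1.0]]
wrist_force: [0.3, -1.4, 0.4]
width: 0.0501
```

The keeper hit its end stop (−17.5 N at +31 mm), so it is fully drawn. Next is the latch.

```bash
python3 -m jog '[{"gripper":55,"tx":0.001,"ty":-0.003,"tz":0.03,"wx":0,"wy":0,"wz":0},{"gripper":55,"tx":0,"ty":0,"tz":0.03,"wx":0,"wy":0,"wz":0},{"gripper":55,"tx":0,"ty":0,"tz":0,"wx":0,"wy":0,"wz":0},{"gripper":0,"tx":0,"ty":0,"tz":0,"wx":0,"wy":0,"wz":0},{"gripper":0,"tx":0,"ty":0,"tz":0,"wx":0,"wy":0,"wz":0},{"gripper":0,"tx":0,"ty":0,"tz":0,"wx":0,"wy":0,"wz":0},{"gripper":0,"tx":0,"ty":0,"tz":0,"wx":0,"wy":0,"wz":0}]' 25;  python3 -m jog '[{"gripper":0,"tx":-0.008,"ty":0,"tz":0,"wx":0,"wy":0,"wz":0},{"gripper":0,"tx":-0.008,"ty":0,"tz":0,"wx":0,"wy":0,"wz":0},{"gripper":0,"tx":-0.006,"ty":0,"tz":0,"wx":0,"wy":0,"wz":0},{"gripper":0,"tx":-0.004,"ty":0,"tz":0,"wx":0,"wy":0,"wz":0},{"gripper":0,"tx":-0.002,"ty":0,"tz":0,"wx":0,"wy":0,"wz":0},{"gripper":0,"tx":0,"ty":0,"tz":0,"wx":0,"wy":0,"wz":0}]'
```

```text
time_s: 8.95
tcp_pos: [0.4347, 0.0774, 0.1043]
tool_rot: [[1.0, 0.0, 0.001], [0.0, -1.0, -0.0], [0.001, 0.0, -1.0]]
wrist_force: [-1.4, -16.7, 6.1]
width: 0.0132
time_s: 9.7
tcp_pos: [0.4086, 0.0774, 0.1045]
tool_rot: [[1.0, 0.0, 0.005], [0.0, -1.0, -0.0], [0.005, 0.0, -1.0]]
wrist_force: [11.9, -5.4, -10.2]
width: 0.0136
```

```bash
python3 -m jog '[{"gripper":55,"tx":0,"ty":0,"tz":0,"wx":0,"wy":0,"wz":0},{"gripper":55,"tx":0,"ty":0,"tz":0,"wx":0,"wy":0,"wz":0},{"gripper":55,"tx":0,"ty":0,"tz":-0.035,"wx":0,"wy":0,"wz":0},{"gripper":55,"tx":0,"ty":0,"tz":-0.035,"wx":0,"wy":0,"wz":0},{"gripper":55,"tx":0.04,"ty":0.001,"tz":0,"wx":0,"wy":0,"wz":0},{"gripper":55,"tx":0.04,"ty":0.001,"tz":0,"wx":0,"wy":0,"wz":0},{"gripper":55,"tx":0.042,"ty":0.001,"tz":0,"wx":0,"wy":0,"wz":0},{"gripper":55,"tx":0,"ty":0,"tz":0,"wx":0,"wy":0,"wz":0}]';  python3 - <<'E'
from h import *
for c in ['top','scene']: manip.get_image(c); lm(c,['keeper_grip','latch_grip','gate_grip'],2)
E
```

```text
time_s: 10.7
tcp_pos: [0.5305, 0.0745, 0.1739]
tool_rot: [[1.0, -0.001, 0.0], [-0.001, -1.0, 0.0], [0.0, -0.0, -1.0]]
wrist_force: [-0.3, -0.7, 0.1]
width: 0.0502
top keeper_grip []
top latch_grip [(0.65, [0.366, -0.037, -0.001]), (0.54, [0.41, 0.078, 0.125])]
top gate_grip []
scene keeper_grip [(0.56, [0.775, -0.08, 0.004]), (0.54, [0.428, 0.187, 0.126])]
scene latch_grip [(0.67, [0.411, 0.077, 0.124])]
scene gate_grip [(0.73, [0.485, -0.261, -0.001]), (0.62, [0.533, 0.074, 0.12])]
```

```bash
python3 -m jog '[{"gripper":55,"tx":0.002,"ty":0,"tz":0.035,"wx":0,"wy":0,"wz":0},{"gripper":55,"tx":0,"ty":0,"tz":0.034,"wx":0,"wy":0,"wz":0},{"gripper":55,"tx":0,"ty":0,"tz":0,"wx":0,"wy":0,"wz":0},{"gripper":0,"tx":0,"ty":0,"tz":0,"wx":0,"wy":0,"wz":0},{"gripper":0,"tx":0,"ty":0,"tz":0,"wx":0,"wy":0,"wz":0},{"gripper":0,"tx":0,"ty":0,"tz":0,"wx":0,"wy":0,"wz":0},{"gripper":0,"tx":0,"ty":0,"tz":0,"wx":0,"wy":0,"wz":0}]' 12;  python3 -m jog '[{"gripper":0,"tx":0.0015,"ty":0.020,"tz":0,"wx":0,"wy":0,"wz":0},{"gripper":0,"tx":0.0045,"ty":0.020,"tz":0,"wx":0,"wy":0,"wz":0},{"gripper":0,"tx":0.0075,"ty":0.019,"tz":0,"wx":0,"wy":0,"wz":0},{"gripper":0,"tx":0.010,"ty":0.0175,"tz":0,"wx":0,"wy":0,"wz":0},{"gripper":0,"tx":0.0125,"ty":0.016,"tz":0,"wx":0,"wy":0,"wz":0},{"gripper":0,"tx":0,"ty":0,"tz":0,"wx":0,"wy":0,"wz":0}]'
```

```text
time_s: 11.98
tcp_pos: [0.5308, 0.0738, 0.1055]
tool_rot: [[1.0, 0.001, 0.001], [0.001, -1.0, -0.001], [0.001, 0.001, -1.0]]
wrist_force: [0.2, -24.4, 6.7]
width: 0.0147
time_s: 12.72
tcp_pos: [0.5675, -0.0191, 0.1052]
tool_rot: [[1.0, -0.001, 0.001], [-0.001, -1.0, -0.0], [0.001, 0.0, -1.0]]
wrist_force: [-2.0, -2.6, 9.3]
width: 0.0133
```

```bash
python3 -m jog '[{"gripper":0,"tx":0.015,"ty":0.0137,"tz":0,"wx":0,"wy":0,"wz":0},{"gripper":0,"tx":0.0167,"ty":0.0114,"tz":0,"wx":0,"wy":0,"wz":0},{"gripper":0,"tx":0.0183,"ty":0.0087,"tz":0,"wx":0,"wy":0,"wz":0},{"gripper":0,"tx":0.0193,"ty":0.006,"tz":0,"wx":0,"wy":0,"wz":0},{"gripper":0,"tx":0.020,"ty":0.003,"tz":0,"wx":0,"wy":0,"wz":0},{"gripper":0,"tx":0,"ty":0,"tz":0,"wx":0,"wy":0,"wz":0},{"gripper":0,"tx":0,"ty":0,"tz":0,"wx":0,"wy":0,"wz":0}]'; python3 -m jog '[{"gripper":60,"tx":0,"ty":0,"tz":0,"wx":0,"wy":0,"wz":0},{"gripper":60,"tx":0,"ty":0,"tz":0,"wx":0,"wy":0,"wz":0},{"gripper":60,"tx":0,"ty":0,"tz":-0.04,"wx":0,"wy":0,"wz":0},{"gripper":60,"tx":0,"ty":0,"tz":-0.04,"wx":0,"wy":0,"wz":0},{"gripper":100,"tx":-0.02,"ty":0.04,"tz":0,"wx":0,"wy":0,"wz":0},{"gripper":100,"tx":-0.04,"ty":0.05,"tz":0,"wx":0,"wy":0,"wz":0},{"gripper":100,"tx":-0.03,"ty":0.03,"tz":0,"wx":0,"wy":0,"wz":0},{"gripper":100,"tx":0,"ty":0,"tz":0,"wx":0,"wy":0,"wz":0}]';python3 - <<'E'
from h import *
for c in ['top','scene','wrist']: manip.get_image(c); lm(c,['gate_grip','tin1_mid','tin2_mid','tin3_mid','tin4_mid'],3)
E
```

```text
time_s: 13.6
tcp_pos: [0.6562, -0.0616, 0.1051]
tool_rot: [[1.0, 0.0, 0.001], [0.0, -1.0, -0.002], [0.001, 0.002, -1.0]]
wrist_force: [-0.0, -11.4, 3.2]
width: 0.0134
time_s: 14.6
tcp_pos: [0.565, -0.1808, 0.1848]
tool_rot: [[1.0, -0.003, -0.001], [-0.003, -1.0, 0.0], [-0.001, -0.0, -1.0]]
wrist_force: [1.2, -0.1, 0.5]
width: 0.0899
top gate_grip []
top tin1_mid [(0.47, [0.44, -0.315, 0.036])]
top tin2_mid []
top tin3_mid []
top tin4_mid []
scene gate_grip [(0.71, [0.652, -0.063, 0.12])]
scene tin1_mid [(0.72, [0.441, -0.315, 0.038]), (0.26, [0.774, -0.081, 0.002])]
scene tin2_mid [(0.5, [0.404, -0.202, 0.038])]
scene tin3_mid []
scene tin4_mid [(0.75, [0.519, -0.194, 0.037])]
wrist gate_grip [(0.62, [0.654, -0.06, 0.124])]
wrist tin1_mid []
wrist tin2_mid [(0.56, [0.403, -0.195, 0.034])]
wrist tin3_mid []
wrist tin4_mid [(0.92, [0.52, -0.196, 0.037])]
```

The scene and wrist views agree that the gate is open (~1.5 rad). Tin2 has been knocked to about (0.403,-0.199). I pick up tin4 first.

```bash
python3 -m jog '[{"gripper":100,"tx":-0.045,"ty":0.0145,"tz":0,"wx":0,"wy":0,"wz":0},{"gripper":100,"tx":0,"ty":0,"tz":0.05,"wx":0,"wy":0,"wz":0},{"gripper":100,"tx":0,"ty":0,"tz":0.05,"wx":0,"wy":0,"wz":0},{"gripper":100,"tx":0,"ty":0,"tz":0.04,"wx":0,"wy":0,"wz":0},{"gripper":100,"tx":0,"ty":0,"tz":0.019,"wx":0,"wy":0,"wz":0},{"gripper":0,"tx":0,"ty":0,"tz":0,"wx":0,"wy":0,"wz":0},{"gripper":0,"tx":0,"ty":0,"tz":0,"wx":0,"wy":0,"wz":0},{"gripper":0,"tx":0,"ty":0,"tz":0,"wx":0,"wy":0,"wz":0},{"gripper":0,"tx":0,"ty":0,"tz":0,"wx":0,"wy":0,"wz":0}]' 15
```

```text
time_s: 16.62
tcp_pos: [0.5222, -0.1943, 0.0268]
tool_rot: [[1.0, -0.0, 0.001], [-0.0, -1.0, -0.001], [0.001, 0.001, -1.0]]
wrist_force: [0.1, -0.1, 0.0]
width: 0.0538
```

```bash
python3 -m jog '[{"gripper":0,"tx":0,"ty":0,"tz":0,"wx":0,"wy":0,"wz":0},{"gripper":0,"tx":0,"ty":0,"tz":0,"wx":0,"wy":0,"wz":0},{"gripper":0,"tx":0,"ty":0,"tz":-0.03,"wx":0,"wy":0,"wz":0},{"gripper":0,"tx":0,"ty":0,"tz":-0.05,"wx":0,"wy":0,"wz":0},{"gripper":0,"tx":0,"ty":0,"tz":-0.05,"wx":0,"wy":0,"wz":0},{"gripper":0,"tx":0,"ty":0,"tz":-0.05,"wx":0,"wy":0,"wz":0},{"gripper":0,"tx":0.012,"ty":-0.045,"tz":0,"wx":0,"wy":0,"wz":0},{"gripper":0,"tx":0.012,"ty":-0.045,"tz":0,"wx":0,"wy":0,"wz":0},{"gripper":0,"tx":0.012,"ty":-0.045,"tz":0,"wx":0,"wy":0,"wz":0},{"gripper":0,"tx":0.013,"ty":-0.045,"tz":0,"wx":0,"wy":0,"wz":0}]';python3 -m jog '[{"gripper":0,"tx":0.013,"ty":-0.045,"tz":0,"wx":0,"wy":0,"wz":0},{"gripper":0,"tx":0.013,"ty":-0.045,"tz":0,"wx":0,"wy":0,"wz":0},{"gripper":0,"tx":0.013,"ty":-0.045,"tz":0,"wx":0,"wy":0,"wz":0},{"gripper":0,"tx":0.013,"ty":-0.045,"tz":0,"wx":0,"wy":0,"wz":0},{"gripper":0,"tx":0,"ty":0,"tz":0,"wx":-0.122,"wy":0,"wz":0},{"gripper":0,"tx":0,"ty":0,"tz":0,"wx":-0.122,"wy":0,"wz":0},{"gripper":0,"tx":0,"ty":0,"tz":0,"wx":0,"wy":0,"wz":0}]'
```

```text
time_s: 17.88
tcp_pos: [0.5707, -0.0126, 0.2059]
tool_rot: [[1.0, -0.0, -0.0], [-0.0, -1.0, 0.0], [-0.0, -0.0, -1.0]]
wrist_force: [0.7, 0.1, -0.9]
width: 0.0455
time_s: 18.75
tcp_pos: [0.6223, 0.1672, 0.2052]
tool_rot: [[1.0, 0.002, -0.001], [0.002, -0.97, -0.242], [-0.001, 0.242, -0.97]]
wrist_force: [0.8, -0.0, -1.2]
width: 0.0458
```

```bash
python3 -m jog '[{"gripper":0,"tx":0,"ty":-0.014,"tz":0.03,"wx":0,"wy":0,"wz":0},{"gripper":0,"tx":0,"ty":0,"tz":0.045,"wx":0,"wy":0,"wz":0},{"gripper":0,"tx":0,"ty":0,"tz":0.04,"wx":0,"wy":0,"wz":0},{"gripper":0,"tx":0,"ty":0,"tz":0.014,"wx":0,"wy":0,"wz":0},{"gripper":0,"tx":0,"ty":0,"tz":0.005,"wx":0,"wy":0,"wz":0},{"gripper":0,"tx":0,"ty":0,"tz":0,"wx":0,"wy":0,"wz":0}]'
```

```text
time_s: 19.5
tcp_pos: [0.6235, 0.1473, 0.0736]
tool_rot: [[1.0, -0.001, 0.001], [-0.0, -0.971, -0.241], [0.001, 0.241, -0.971]]
wrist_force: [-0.2, -0.2, -0.8]
width: 0.0457
```

```bash
for i in 1; do python3 -m jog '[{"gripper":0,"tx":0,"ty":0,"tz":0.002,"wx":0,"wy":0,"wz":0},{"gripper":0,"tx":0,"ty":0,"tz":0.0015,"wx":0,"wy":0,"wz":0},{"gripper":0,"tx":0,"ty":0,"tz":0,"wx":0,"wy":0,"wz":0}]'; done; python3 -m jog '[{"gripper":0,"tx":0,"ty":0,"tz":0.0015,"wx":0,"wy":0,"wz":0},{"gripper":0,"tx":0,"ty":0,"tz":0,"wx":0,"wy":0,"wz":0}]'
```

```text
time_s: 19.88
tcp_pos: [0.6228, 0.1464, 0.0693]
tool_rot: [[1.0, -0.0, 0.0], [-0.0, -0.97, -0.241], [0.0, 0.241, -0.97]]
wrist_force: [-0.7, 0.2, -0.8]
width: 0.0458
time_s: 20.12
tcp_pos: [0.623, 0.1461, 0.0682]
tool_rot: [[1.0, -0.0, 0.0], [-0.0, -0.97, -0.241], [0.0, 0.241, -0.97]]
wrist_force: [-2.8, 1.2, 6.0]
width: 0.0457
```

```bash
python3 -m jog '[{"gripper":80,"tx":0,"ty":0,"tz":0,"wx":0,"wy":0,"wz":0},{"gripper":80,"tx":0,"ty":0,"tz":0,"wx":0,"wy":0,"wz":0},{"gripper":80,"tx":0,"ty":0,"tz":-0.03,"wx":0,"wy":0,"wz":0},{"gripper":80,"tx":0,"ty":0,"tz":-0.05,"wx":0,"wy":0,"wz":0},{"gripper":0,"tx":0,"ty":0.05,"tz":0,"wx":0,"wy":0,"wz":0},{"gripper":0,"tx":0,"ty":0,"tz":0,"wx":0,"wy":0,"wz":0},{"gripper":0,"tx":0,"ty":0,"tz":0,"wx":0,"wy":0,"wz":0},{"gripper":0,"tx":0,"ty":0,"tz":0,"wx":0,"wy":0,"wz":0}]'; python3 - <<'E'
from h import *
save('wrist','w3.png')
lm('wrist',['tin4_mid','tin1_mid','stop_mid','tray'],2)
manip.get_image('scene');lm('scene',['tin4_mid'],3)
E
```

```text
time_s: 21.12
tcp_pos: [0.6226, 0.1172, 0.1568]
tool_rot: [[1.0, 0.0, -0.001], [0.0, -0.97, -0.242], [-0.001, 0.242, -0.97]]
wrist_force: [-0.3, 0.8, 0.2]
width: 0.0358
wrist tin4_mid [(0.73, [0.623, 0.148, 0.079])]
wrist tin1_mid []
wrist stop_mid [(0.64, [0.566, 0.303, 0.023])]
wrist tray []
scene tin4_mid [(0.71, [0.621, 0.149, 0.079])]
```

View pics/w3.png

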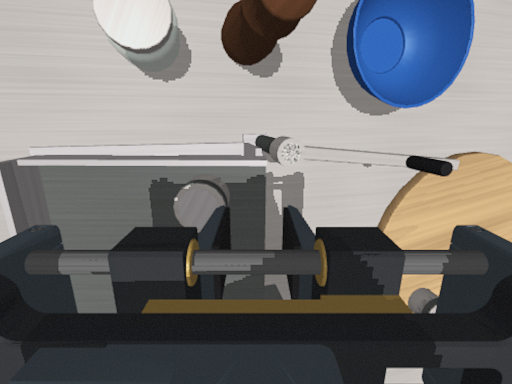

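The tin stands upright on the tray at (200,203), and the gate bar is swung away on the right. I go down behind it with the fingers closed and push.

```bash
python3 -m jog '[{"gripper":0,"tx":0,"ty":0,"tz":0.04,"wx":0,"wy":0,"wz":0},{"gripper":0,"tx":0,"ty":0,"tz":0.036,"wx":0,"wy":0,"wz":0},{"gripper":0,"tx":0,"ty":-0.008,"tz":0,"wx":0,"wy":0,"wz":0},{"gripper":0,"tx":0,"ty":-0.008,"tz":0,"wx":0,"wy":0,"wz":0},{"gripper":0,"tx":0,"ty":-0.01,"tz":0,"wx":0,"wy":0,"wz":0},{"gripper":0,"tx":0,"ty":-0.012,"tz":0,"wx":0,"wy":0,"wz":0},{"gripper":0,"tx":0,"ty":-0.012,"tz":0,"wx":0,"wy":0,"wz":0},{"gripper":0,"tx":0,"ty":-0.012,"tz":0,"wx":0,"wy":0,"wz":0},{"gripper":0,"tx":0,"ty":-0.012,"tz":0,"wx":0,"wy":0,"wz":0},{"gripper":0,"tx":0,"ty":-0.012,"tz":0,"wx":0,"wy":0,"wz":0}]'; python3 -m jog '[{"gripper":0,"tx":0,"ty":-0.012,"tz":0,"wx":0,"wy":0,"wz":0},{"gripper":0,"tx":0,"ty":-0.012,"tz":0,"wx":0,"wy":0,"wz":0},{"gripper":0,"tx":0,"ty":-0.012,"tz":0,"wx":0,"wy":0,"wz":0},{"gripper":0,"tx":0,"ty":-0.010,"tz":0,"wx":0,"wy":0,"wz":0},{"gripper":0,"tx":0,"ty":-0.008,"tz":0,"wx":0,"wy":0,"wz":0},{"gripper":0,"tx":0,"ty":0,"tz":0,"wx":0,"wy":0,"wz":0}]'; python3 - <<'E'
from h import *
manip.get_image('scene');lm('scene',['tin1_mid','tin4_mid'],3)
E
```

```text
time_s: 22.72
tcp_pos: [0.6228, 0.1826, 0.0627]
tool_rot: [[1.0, -0.0, -0.0], [-0.0, -0.97, -0.242], [-0.0, 0.242, -0.97]]
wrist_force: [0.8, -1.2, 1.8]
width: 0.0008
time_s: 23.48
tcp_pos: [0.6227, 0.2347, 0.0495]
tool_rot: [[1.0, 0.0, -0.0], [0.0, -0.97, -0.242], [-0.0, 0.242, -0.97]]
wrist_force: [0.6, -1.0, -0.2]
width: 0.0003
scene tin1_mid [(0.49, [0.442, -0.312, 0.038])]
scene tin4_mid [(0.58, [0.617, 0.271, 0.044])]
```

```bash
python3 -m jog '[{"gripper":0,"tx":0,"ty":-0.005,"tz":0,"wx":0,"wy":0,"wz":0},{"gripper":0,"tx":0,"ty":-0.004,"tz":0,"wx":0,"wy":0,"wz":0},{"gripper":0,"tx":0,"ty":-0.002,"tz":0,"wx":0,"wy":0,"wz":0},{"gripper":0,"tx":0,"ty":0,"tz":0,"wx":0,"wy":0,"wz":0}]';python3 -m jog '[{"gripper":0,"tx":0,"ty":-0.002,"tz":0,"wx":0,"wy":0,"wz":0},{"gripper":0,"tx":0,"ty":0,"tz":0,"wx":0,"wy":0,"wz":0}]';python3 -m jog '[{"gripper":0,"tx":0,"ty":-0.002,"tz":0,"wx":0,"wy":0,"wz":0},{"gripper":0,"tx":0,"ty":0,"tz":0,"wx":0,"wy":0,"wz":0}]'
```

```text
time_s: 24.12
tcp_pos: [0.6228, 0.2451, 0.0471]
tool_rot: [[1.0, 0.0, 0.0], [0.0, -0.97, -0.242], [0.0, 0.242, -0.97]]
wrist_force: [-0.1, -1.1, -0.7]
width: 0.0006
time_s: 24.38
tcp_pos: [0.6228, 0.2469, 0.0466]
tool_rot: [[1.0, -0.0, -0.0], [-0.0, -0.97, -0.242], [0.0, 0.242, -0.97]]
wrist_force: [0.4, 0.7, -0.2]
width: 0.0007
time_s: 24.62
tcp_pos: [0.6228, 0.2489, 0.0462]
tool_rot: [[1.0, -0.0, -0.0], [-0.0, -0.97, -0.242], [0.0, 0.242, -0.97]]
wrist_force: [0.2, -0.4, 0.5]
width: 0.0006
```

```bash
python3 -m jog '[{"gripper":0,"tx":0,"ty":-0.002,"tz":0,"wx":0,"wy":0,"wz":0},{"gripper":0,"tx":0,"ty":0,"tz":0,"wx":0,"wy":0,"wz":0}]';python3 -m jog '[{"gripper":0,"tx":0,"ty":-0.001,"tz":0,"wx":0,"wy":0,"wz":0},{"gripper":0,"tx":0,"ty":0,"tz":0,"wx":0,"wy":0,"wz":0}]';python3 - <<'E'
from h import *
manip.get_image('scene');lm('scene',['tin4_mid'],3)
save('wrist','w4.png');lm('wrist',['tin4_mid','stop_mid'],3)
E
```

```text
time_s: 24.88
tcp_pos: [0.6228, 0.2508, 0.0457]
tool_rot: [[1.0, -0.0, -0.0], [-0.0, -0.97, -0.242], [-0.0, 0.242, -0.97]]
wrist_force: [-0.6, 0.5, -1.0]
width: -0.0001
time_s: 25.12
tcp_pos: [0.6228, 0.2511, 0.0456]
tool_rot: [[1.0, -0.0, -0.0], [-0.0, -0.97, -0.243], [-0.0, 0.243, -0.97]]
wrist_force: [0.3, -5.2, 2.6]
width: 0.0003
scene tin4_mid [(0.36, [0.773, 0.188, -0.0])]
wrist tin4_mid [(0.74, [0.618, 0.283, 0.043])]
wrist stop_mid []
```

View pics/w4.png

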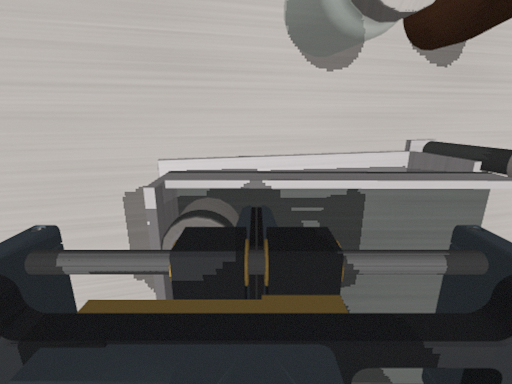

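The tin is at the stop (−5.2 N when pressed; the picture shows it against the stop at (205,225)). I retreat and fetch tin2.

```bash
python3 -m jog '[{"gripper":0,"tx":0,"ty":0.012,"tz":0,"wx":0,"wy":0,"wz":0},{"gripper":0,"tx":0,"ty":0,"tz":-0.04,"wx":0,"wy":0,"wz":0},{"gripper":0,"tx":0,"ty":0,"tz":-0.05,"wx":0,"wy":0,"wz":0},{"gripper":0,"tx":0,"ty":0,"tz":-0.05,"wx":0,"wy":0,"wz":0},{"gripper":0,"tx":0,"ty":0.01,"tz":-0.02,"wx":0.122,"wy":0,"wz":0},{"gripper":0,"tx":0,"ty":0.02,"tz":0,"wx":0.122,"wy":0,"wz":0},{"gripper":0,"tx":-0.022,"ty":0.05,"tz":0,"wx":0,"wy":0,"wz":0},{"gripper":0,"tx":-0.026,"ty":0.05,"tz":0,"wx":0,"wy":0,"wz":0},{"gripper":0,"tx":-0.026,"ty":0.05,"tz":0,"wx":0,"wy":0,"wz":0},{"gripper":0,"tx":-0.026,"ty":0.05,"tz":0,"wx":0,"wy":0,"wz":0}]';python3 -m jog '[{"gripper":100,"tx":-0.026,"ty":0.05,"tz":0,"wx":0,"wy":0,"wz":0},{"gripper":100,"tx":-0.026,"ty":0.05,"tz":0,"wx":0,"wy":0,"wz":0},{"gripper":100,"tx":-0.026,"ty":0.05,"tz":0,"wx":0,"wy":0,"wz":0},{"gripper":100,"tx":-0.026,"ty":0.05,"tz":0.01,"wx":0,"wy":0,"wz":0},{"gripper":100,"tx":0,"ty":0,"tz":0,"wx":0,"wy":0,"wz":0}]';python3 - <<'E'
from h import *
manip.get_image('scene');lm('scene',['tin2_mid','tin4_mid','tin1_mid'],3)
manip.get_image('wrist');lm('wrist',['tin2_mid','tin1_mid'],3)
E
```

```text
time_s: 26.62
tcp_pos: [0.5216, 0.0474, 0.2086]
tool_rot: [[1.0, -0.0, 0.001], [-0.0, -1.0, 0.0], [0.001, -0.0, -1.0]]
wrist_force: [0.4, -0.0, 1.4]
width: 0.0004
time_s: 27.25
tcp_pos: [0.4167, -0.1533, 0.1981]
tool_rot: [[1.0, -0.005, -0.0], [-0.005, -1.0, -0.0], [-0.0, 0.0, -1.0]]
wrist_force: [0.1, 0.2, 0.1]
width: 0.0474
scene tin2_mid [(0.74, [0.402, -0.201, 0.037])]
scene tin4_mid [(0.66, [0.62, 0.288, 0.044]), (0.26, [0.783, 0.091, 0.0])]
scene tin1_mid [(0.85, [0.441, -0.316, 0.038])]
wrist tin2_mid [(0.73, [0.404, -0.198, 0.038])]
wrist tin1_mid [(0.75, [0.436, -0.315, 0.04])]
```

```bash
python3 -m jog '[{"gripper":100,"tx":-0.0137,"ty":0.0462,"tz":0,"wx":0,"wy":0,"wz":0},{"gripper":100,"tx":0,"ty":0,"tz":0.05,"wx":0,"wy":0,"wz":0},{"gripper":100,"tx":0,"ty":0,"tz":0.05,"wx":0,"wy":0,"wz":0},{"gripper":100,"tx":0,"ty":0,"tz":0.04,"wx":0,"wy":0,"wz":0},{"gripper":100,"tx":0,"ty":0,"tz":0.032,"wx":0,"wy":0,"wz":0},{"gripper":0,"tx":0,"ty":0,"tz":0,"wx":0,"wy":0,"wz":0},{"gripper":0,"tx":0,"ty":0,"tz":0,"wx":0,"wy":0,"wz":0},{"gripper":0,"tx":0,"ty":0,"tz":0,"wx":0,"wy":0,"wz":0},{"gripper":0,"tx":0,"ty":0,"tz":0,"wx":0,"wy":0,"wz":0},{"gripper":0,"tx":0,"ty":0,"tz":0,"wx":0,"wy":0,"wz":0}]' 15;python3 -m jog '[{"gripper":0,"tx":0,"ty":0,"tz":0,"wx":0,"wy":0,"wz":0},{"gripper":0,"tx":0,"ty":0,"tz":-0.01,"wx":0,"wy":0,"wz":0},{"gripper":0,"tx":0,"ty":0,"tz":-0.04,"wx":0,"wy":0,"wz":0},{"gripper":0,"tx":0,"ty":0,"tz":-0.05,"wx":0,"wy":0,"wz":0},{"gripper":0,"tx":0.02,"ty":0,"tz":-0.05,"wx":0,"wy":0,"wz":0},{"gripper":0,"tx":0.03,"ty":0,"tz":-0.03,"wx":0,"wy":0,"wz":0},{"gripper":0,"tx":0,"ty":0,"tz":0,"wx":0,"wy":0,"wz":0}]'
```

```text
time_s: 28.85
tcp_pos: [0.4054, -0.1973, 0.0271]
tool_rot: [[1.0, -0.0, 0.001], [-0.0, -1.0, -0.001], [0.001, 0.001, -1.0]]
wrist_force: [-0.5, 0.6, 9.1]
width: 0.0457
time_s: 29.72
tcp_pos: [0.4574, -0.1977, 0.2094]
tool_rot: [[1.0, 0.001, 0.005], [0.001, -1.0, -0.002], [0.005, 0.002, -1.0]]
wrist_force: [-0.6, -0.1, -1.5]
width: 0.0458
```

```bash
python3 -m jog '[{"gripper":0,"tx":0.006,"ty":-0.0473,"tz":0,"wx":0,"wy":0,"wz":0},{"gripper":0,"tx":0.006,"ty":-0.0473,"tz":0,"wx":0,"wy":0,"wz":0},{"gripper":0,"tx":0.006,"ty":-0.0473,"tz":0,"wx":0,"wy":0,"wz":0},{"gripper":0,"tx":0.006,"ty":-0.0473,"tz":0,"wx":0,"wy":0,"wz":0},{"gripper":0,"tx":0.006,"ty":-0.0473,"tz":0,"wx":0,"wy":0,"wz":0},{"gripper":0,"tx":0.006,"ty":-0.0473,"tz":0,"wx":0,"wy":0,"wz":0},{"gripper":0,"tx":0.006,"ty":-0.0473,"tz":0,"wx":0,"wy":0,"wz":0},{"gripper":0,"tx":0.006,"ty":-0.0473,"tz":0,"wx":0,"wy":0,"wz":0},{"gripper":0,"tx":0,"ty":0,"tz":0.0075,"wx":-0.122,"wy":0,"wz":0},{"gripper":0,"tx":0,"ty":0,"tz":0,"wx":-0.1225,"wy":0,"wz":0}]';python3 -m jog '[{"gripper":0,"tx":0,"ty":0,"tz":0.03,"wx":0,"wy":0,"wz":0},{"gripper":0,"tx":0,"ty":0,"tz":0.045,"wx":0,"wy":0,"wz":0},{"gripper":0,"tx":0,"ty":0,"tz":0.04,"wx":0,"wy":0,"wz":0},{"gripper":0,"tx":0,"ty":0,"tz":0.012,"wx":0,"wy":0,"wz":0},{"gripper":0,"tx":0,"ty":0,"tz":0,"wx":0,"wy":0,"wz":0}]'
```

```text
time_s: 30.98
tcp_pos: [0.5017, 0.1807, 0.1977]
tool_rot: [[1.0, 0.001, -0.002], [0.0, -0.969, -0.247], [-0.002, 0.247, -0.969]]
wrist_force: [0.6, -0.1, -0.8]
width: 0.0459
time_s: 31.6
tcp_pos: [0.5025, 0.1502, 0.0755]
tool_rot: [[1.0, -0.0, -0.002], [-0.001, -0.97, -0.243], [-0.002, 0.243, -0.97]]
wrist_force: [-0.7, -0.2, -0.7]
width: 0.0458
```

```bash
python3 -m jog '[{"gripper":0,"tx":0,"ty":0,"tz":0.005,"wx":0,"wy":0,"wz":0},{"gripper":0,"tx":0,"ty":0,"tz":0.002,"wx":0,"wy":0,"wz":0},{"gripper":0,"tx":0,"ty":0,"tz":0,"wx":0,"wy":0,"wz":0}]';python3 -m jog '[{"gripper":0,"tx":0,"ty":0,"tz":0.0015,"wx":0,"wy":0,"wz":0},{"gripper":0,"tx":0,"ty":0,"tz":0,"wx":0,"wy":0,"wz":0}]'
```

```text
time_s: 31.98
tcp_pos: [0.5033, 0.1491, 0.0694]
tool_rot: [[1.0, -0.0, 0.001], [-0.0, -0.97, -0.242], [0.001, 0.242, -0.97]]
wrist_force: [-0.6, -0.0, -1.9]
width: 0.0459
time_s: 32.22
tcp_pos: [0.5035, 0.1488, 0.0682]
tool_rot: [[1.0, -0.0, 0.001], [-0.0, -0.97, -0.242], [0.001, 0.242, -0.97]]
wrist_force: [-2.4, 1.5, 8.9]
width: 0.0457
```

```bash
python3 -m jog '[{"gripper":80,"tx":0,"ty":0,"tz":0,"wx":0,"wy":0,"wz":0},{"gripper":80,"tx":0,"ty":0,"tz":0,"wx":0,"wy":0,"wz":0},{"gripper":80,"tx":0,"ty":0,"tz":-0.03,"wx":0,"wy":0,"wz":0},{"gripper":80,"tx":0,"ty":0,"tz":-0.05,"wx":0,"wy":0,"wz":0},{"gripper":0,"tx":0,"ty":0.05,"tz":0,"wx":0,"wy":0,"wz":0},{"gripper":0,"tx":0,"ty":0,"tz":0,"wx":0,"wy":0,"wz":0},{"gripper":0,"tx":0,"ty":0,"tz":0,"wx":0,"wy":0,"wz":0},{"gripper":0,"tx":0,"ty":0,"tz":0,"wx":0,"wy":0,"wz":0},{"gripper":0,"tx":0,"ty":0,"tz":0,"wx":0,"wy":0,"wz":0},{"gripper":0,"tx":0,"ty":0,"tz":0,"wx":0,"wy":0,"wz":0}]'; python3 - <<'E'
from h import *
manip.get_image('wrist');lm('wrist',['tin2_mid','tin1_mid','tin4_mid'],3)
manip.get_image('scene');lm('scene',['tin2_mid','tin4_mid'],3)
E
```

```text
time_s: 33.48
tcp_pos: [0.503, 0.1197, 0.1569]
tool_rot: [[1.0, 0.0, -0.0], [0.0, -0.97, -0.242], [-0.001, 0.242, -0.97]]
wrist_force: [-1.2, 0.5, 0.8]
width: 0.0157
wrist tin2_mid [(0.81, [0.503, 0.158, 0.079])]
wrist tin1_mid [(0.59, [0.436, -0.311, 0.037])]
wrist tin4_mid [(0.88, [0.622, 0.285, 0.044])]
scene tin2_mid [(0.5, [0.499, 0.149, 0.08]), (0.36, [0.503, -0.536, -0.0]), (0.32, [0.441, -0.315, 0.039])]
scene tin4_mid [(0.73, [0.618, 0.285, 0.044])]
```

```bash
python3 -m jog '[{"gripper":0,"tx":0,"ty":0.002,"tz":0.04,"wx":0,"wy":0,"wz":0},{"gripper":0,"tx":0,"ty":0,"tz":0.036,"wx":0,"wy":0,"wz":0},{"gripper":0,"tx":0,"ty":-0.008,"tz":0,"wx":0,"wy":0,"wz":0},{"gripper":0,"tx":0,"ty":-0.01,"tz":0,"wx":0,"wy":0,"wz":0},{"gripper":0,"tx":0,"ty":-0.012,"tz":0,"wx":0,"wy":0,"wz":0},{"gripper":0,"tx":0,"ty":-0.012,"tz":0,"wx":0,"wy":0,"wz":0},{"gripper":0,"tx":0,"ty":-0.012,"tz":0,"wx":0,"wy":0,"wz":0},{"gripper":0,"tx":0,"ty":-0.012,"tz":0,"wx":0,"wy":0,"wz":0},{"gripper":0,"tx":0,"ty":-0.012,"tz":0,"wx":0,"wy":0,"wz":0},{"gripper":0,"tx":0,"ty":-0.012,"tz":0,"wx":0,"wy":0,"wz":0}]'; python3 -m jog '[{"gripper":0,"tx":0,"ty":-0.012,"tz":0,"wx":0,"wy":0,"wz":0},{"gripper":0,"tx":0,"ty":-0.012,"tz":0,"wx":0,"wy":0,"wz":0},{"gripper":0,"tx":0,"ty":-0.012,"tz":0,"wx":0,"wy":0,"wz":0},{"gripper":0,"tx":0,"ty":-0.010,"tz":0,"wx":0,"wy":0,"wz":0},{"gripper":0,"tx":0,"ty":-0.006,"tz":0,"wx":0,"wy":0,"wz":0},{"gripper":0,"tx":0,"ty":0,"tz":0,"wx":0,"wy":0,"wz":0}]'
```

```text
time_s: 35.08
tcp_pos: [0.5031, 0.1871, 0.0619]
tool_rot: [[1.0, -0.0, -0.0], [-0.0, -0.97, -0.242], [-0.0, 0.242, -0.97]]
wrist_force: [-0.5, -1.2, 1.9]
width: 0.0006
time_s: 35.83
tcp_pos: [0.503, 0.2371, 0.0494]
tool_rot: [[1.0, 0.0, -0.0], [0.0, -0.97, -0.242], [-0.0, 0.242, -0.97]]
wrist_force: [0.3, -0.4, 0.1]
width: 0.0006
```

```bash
python3 -m jog '[{"gripper":0,"tx":0,"ty":-0.006,"tz":0,"wx":0,"wy":0,"wz":0},{"gripper":0,"tx":0,"ty":-0.004,"tz":0,"wx":0,"wy":0,"wz":0},{"gripper":0,"tx":0,"ty":-0.002,"tz":0,"wx":0,"wy":0,"wz":0},{"gripper":0,"tx":0,"ty":0,"tz":0,"wx":0,"wy":0,"wz":0}]';python3 -m jog '[{"gripper":0,"tx":0,"ty":-0.0015,"tz":0,"wx":0,"wy":0,"wz":0},{"gripper":0,"tx":0,"ty":0,"tz":0,"wx":0,"wy":0,"wz":0}]';python3 -m jog '[{"gripper":0,"tx":0,"ty":-0.001,"tz":0,"wx":0,"wy":0,"wz":0},{"gripper":0,"tx":0,"ty":0,"tz":0,"wx":0,"wy":0,"wz":0}]'
```

```text
time_s: 36.33
tcp_pos: [0.5031, 0.2486, 0.0467]
tool_rot: [[1.0, -0.0, 0.0], [-0.0, -0.97, -0.242], [0.0, 0.242, -0.97]]
wrist_force: [-0.1, -1.1, -0.3]
width: 0.0007
time_s: 36.58
tcp_pos: [0.5031, 0.2499, 0.0463]
tool_rot: [[1.0, -0.0, -0.0], [-0.0, -0.97, -0.242], [-0.0, 0.242, -0.97]]
wrist_force: [-0.2, -0.6, 0.3]
width: 0.0002
time_s: 36.83
tcp_pos: [0.5031, 0.2509, 0.0461]
tool_rot: [[1.0, -0.0, -0.0], [-0.0, -0.97, -0.242], [-0.0, 0.242, -0.97]]
wrist_force: [0.4, -0.3, -0.7]
width: 0.0003
```

Continuing with another 1 mm or so, then retreating towards tin1.

```bash
python3 -m jog '[{"gripper":0,"tx":0,"ty":-0.001,"tz":0,"wx":0,"wy":0,"wz":0},{"gripper":0,"tx":0,"ty":0,"tz":0,"wx":0,"wy":0,"wz":0}]';python3 -m jog '[{"gripper":0,"tx":0,"ty":-0.001,"tz":0,"wx":0,"wy":0,"wz":0},{"gripper":0,"tx":0,"ty":0,"tz":0,"wx":0,"wy":0,"wz":0}]'
```

```text
time_s: 37.08
tcp_pos: [0.503, 0.2515, 0.0459]
tool_rot: [[1.0, 0.0, -0.0], [-0.0, -0.97, -0.243], [-0.0, 0.243, -0.97]]
wrist_force: [-0.6, -5.2, 2.9]
width: 0.0005
time_s: 37.33
tcp_pos: [0.503, 0.2518, 0.0458]
tool_rot: [[1.0, 0.0, -0.001], [0.0, -0.97, -0.244], [-0.001, 0.244, -0.97]]
wrist_force: [-0.8, -12.1, 8.0]
width: 0.0003
```

```bash
python3 -m jog '[{"gripper":0,"tx":0,"ty":0.012,"tz":0,"wx":0,"wy":0,"wz":0},{"gripper":0,"tx":0,"ty":0,"tz":-0.04,"wx":0,"wy":0,"wz":0},{"gripper":0,"tx":0,"ty":0,"tz":-0.05,"wx":0,"wy":0,"wz":0},{"gripper":0,"tx":0,"ty":0,"tz":-0.05,"wx":0,"wy":0,"wz":0},{"gripper":0,"tx":0,"ty":0.01,"tz":-0.02,"wx":0.122,"wy":0,"wz":0},{"gripper":0,"tx":0,"ty":0.02,"tz":0,"wx":0.1225,"wy":0,"wz":0},{"gripper":0,"tx":0,"ty":0.05,"tz":0,"wx":0,"wy":0,"wz":0},{"gripper":0,"tx":0,"ty":0.05,"tz":0,"wx":0,"wy":0,"wz":0},{"gripper":0,"tx":0,"ty":0.05,"tz":0,"wx":0,"wy":0,"wz":0},{"gripper":0,"tx":-0.01,"ty":0.05,"tz":0,"wx":0,"wy":0,"wz":0}]';python3 -m jog '[{"gripper":100,"tx":-0.01,"ty":0.05,"tz":0,"wx":0,"wy":0,"wz":0},{"gripper":100,"tx":-0.01,"ty":0.05,"tz":0,"wx":0,"wy":0,"wz":0},{"gripper":100,"tx":-0.01,"ty":0.05,"tz":0,"wx":0,"wy":0,"wz":0},{"gripper":100,"tx":-0.01,"ty":0.05,"tz":0,"wx":0,"wy":0,"wz":0},{"gripper":100,"tx":-0.01,"ty":0.05,"tz":0,"wx":0,"wy":0,"wz":0},{"gripper":100,"tx":0,"ty":0.05,"tz":0,"wx":0,"wy":0,"wz":0},{"gripper":100,"tx":0,"ty":0.05,"tz":0,"wx":0,"wy":0,"wz":0},{"gripper":100,"tx":0,"ty":0,"tz":0,"wx":0,"wy":0,"wz":0}]';python3 - <<'E'
from h import *
manip.get_image('scene');lm('scene',['tin2_mid','tin4_mid','tin1_mid'],3)
manip.get_image('wrist');lm('wrist',['tin1_mid'],3)
E
```

```text
time_s: 38.58
tcp_pos: [0.4931, 0.0486, 0.2088]
tool_rot: [[1.0, -0.0, 0.001], [-0.0, -1.0, 0.0], [0.001, -0.0, -1.0]]
wrist_force: [0.2, 0.3, 0.8]
width: 0.0004
time_s: 39.58
tcp_pos: [0.4427, -0.3024, 0.2087]
tool_rot: [[1.0, -0.003, 0.001], [-0.003, -1.0, -0.001], [0.001, 0.001, -1.0]]
wrist_force: [-0.9, 0.9, -0.6]
width: 0.0775
scene tin2_mid [(0.69, [0.498, 0.286, 0.047])]
scene tin4_mid [(0.88, [0.617, 0.286, 0.048])]
scene tin1_mid [(0.86, [0.44, -0.312, 0.037]), (0.72, [0.487, -0.262, -0.0])]
wrist tin1_mid [(0.84, [0.438, -0.313, 0.033])]
```

```bash
python3 -m jog '[{"gripper":100,"tx":-0.0027,"ty":0.0106,"tz":0,"wx":0,"wy":0,"wz":0},{"gripper":100,"tx":0,"ty":0,"tz":0.055,"wx":0,"wy":0,"wz":0},{"gripper":100,"tx":0,"ty":0,"tz":0.055,"wx":0,"wy":0,"wz":0},{"gripper":100,"tx":0,"ty":0,"tz":0.04,"wx":0,"wy":0,"wz":0},{"gripper":100,"tx":0,"ty":0,"tz":0.032,"wx":0,"wy":0,"wz":0},{"gripper":0,"tx":0,"ty":0,"tz":0,"wx":0,"wy":0,"wz":0},{"gripper":0,"tx":0,"ty":0,"tz":0,"wx":0,"wy":0,"wz":0},{"gripper":0,"tx":0,"ty":0,"tz":0,"wx":0,"wy":0,"wz":0},{"gripper":0,"tx":0,"ty":0,"tz":0,"wx":0,"wy":0,"wz":0},{"gripper":0,"tx":0,"ty":0,"tz":0,"wx":0,"wy":0,"wz":0}]' 15;python3 -m jog '[{"gripper":0,"tx":0,"ty":0,"tz":0,"wx":0,"wy":0,"wz":0},{"gripper":0,"tx":0,"ty":0,"tz":-0.01,"wx":0,"wy":0,"wz":0},{"gripper":0,"tx":0,"ty":0,"tz":-0.04,"wx":0,"wy":0,"wz":0},{"gripper":0,"tx":0,"ty":0,"tz":-0.05,"wx":0,"wy":0,"wz":0},{"gripper":0,"tx":0.02,"ty":-0.03,"tz":-0.05,"wx":0,"wy":0,"wz":0},{"gripper":0,"tx":0.03,"ty":-0.05,"tz":-0.03,"wx":0,"wy":0,"wz":0},{"gripper":0,"tx":0,"ty":0,"tz":0,"wx":0,"wy":0,"wz":0}]'
```

```text
time_s: 41.12
tcp_pos: [0.4408, -0.3106, 0.0273]
tool_rot: [[1.0, -0.0, 0.001], [-0.0, -1.0, -0.001], [0.001, 0.001, -1.0]]
wrist_force: [-1.3, 0.2, 8.5]
width: 0.0457
time_s: 42.0
tcp_pos: [0.4911, -0.2308, 0.2082]
tool_rot: [[1.0, 0.003, 0.004], [0.003, -1.0, -0.002], [0.004, 0.002, -1.0]]
wrist_force: [-0.2, -1.3, -1.6]
width: 0.0455
```

```bash
python3 -m jog '[{"gripper":0,"tx":0.009,"ty":-0.0513,"tz":0,"wx":0,"wy":0,"wz":0},{"gripper":0,"tx":0.009,"ty":-0.0513,"tz":0,"wx":0,"wy":0,"wz":0},{"gripper":0,"tx":0.009,"ty":-0.0513,"tz":0,"wx":0,"wy":0,"wz":0},{"gripper":0,"tx":0.009,"ty":-0.0513,"tz":0,"wx":0,"wy":0,"wz":0},{"gripper":0,"tx":0.009,"ty":-0.0513,"tz":0,"wx":0,"wy":0,"wz":0},{"gripper":0,"tx":0.009,"ty":-0.0513,"tz":0,"wx":0,"wy":0,"wz":0},{"gripper":0,"tx":0.009,"ty":-0.0513,"tz":0,"wx":0,"wy":0,"wz":0},{"gripper":0,"tx":0.007,"ty":-0.0513,"tz":0,"wx":0,"wy":0,"wz":0},{"gripper":0,"tx":0,"ty":0,"tz":0.0075,"wx":-0.122,"wy":0,"wz":0},{"gripper":0,"tx":0,"ty":0,"tz":0,"wx":-0.1225,"wy":0,"wz":0}]';python3 -m jog '[{"gripper":0,"tx":0,"ty":0,"tz":0.03,"wx":0,"wy":0,"wz":0},{"gripper":0,"tx":0,"ty":0,"tz":0.045,"wx":0,"wy":0,"wz":0},{"gripper":0,"tx":0,"ty":0,"tz":0.04,"wx":0,"wy":0,"wz":0},{"gripper":0,"tx":0,"ty":0,"tz":0.012,"wx":0,"wy":0,"wz":0},{"gripper":0,"tx":0,"ty":0,"tz":0,"wx":0,"wy":0,"wz":0}]'
```

```text
time_s: 43.25
tcp_pos: [0.5585, 0.1772, 0.197]
tool_rot: [[1.0, 0.0, -0.001], [-0.0, -0.969, -0.247], [-0.001, 0.247, -0.969]]
wrist_force: [0.2, -0.8, -1.8]
width: 0.0458
time_s: 43.88
tcp_pos: [0.5589, 0.1466, 0.0744]
tool_rot: [[1.0, -0.0, -0.001], [-0.001, -0.97, -0.242], [-0.001, 0.242, -0.97]]
wrist_force: [-0.2, 0.3, -0.5]
width: 0.0458
```

```bash
python3 -m jog '[{"gripper":0,"tx":0.001,"ty":0,"tz":0.003,"wx":0,"wy":0,"wz":0},{"gripper":0,"tx":0,"ty":0,"tz":0.001,"wx":0,"wy":0,"wz":0},{"gripper":0,"tx":0,"ty":0,"tz":0,"wx":0,"wy":0,"wz":0}]';python3 -m jog '[{"gripper":0,"tx":0,"ty":0,"tz":0.0015,"wx":0,"wy":0,"wz":0},{"gripper":0,"tx":0,"ty":0,"tz":0,"wx":0,"wy":0,"wz":0}]'
```

```text
time_s: 44.25
tcp_pos: [0.5603, 0.1463, 0.0712]
tool_rot: [[1.0, -0.0, 0.001], [0.0, -0.97, -0.242], [0.001, 0.242, -0.97]]
wrist_force: [-0.3, 0.3, -1.0]
width: 0.0462
time_s: 44.5
tcp_pos: [0.5602, 0.1459, 0.0694]
tool_rot: [[1.0, -0.0, 0.0], [-0.0, -0.97, -0.242], [0.0, 0.242, -0.97]]
wrist_force: [0.0, 1.1, 1.1]
width: 0.046
```

```bash
python3 -m jog '[{"gripper":0,"tx":0,"ty":0,"tz":0.0008,"wx":0,"wy":0,"wz":0},{"gripper":80,"tx":0,"ty":0,"tz":0,"wx":0,"wy":0,"wz":0},{"gripper":80,"tx":0,"ty":0,"tz":0,"wx":0,"wy":0,"wz":0},{"gripper":80,"tx":0,"ty":0,"tz":-0.03,"wx":0,"wy":0,"wz":0},{"gripper":80,"tx":0,"ty":0,"tz":-0.05,"wx":0,"wy":0,"wz":0},{"gripper":0,"tx":0,"ty":0.05,"tz":0,"wx":0,"wy":0,"wz":0},{"gripper":0,"tx":0,"ty":0,"tz":0,"wx":0,"wy":0,"wz":0},{"gripper":0,"tx":0,"ty":0,"tz":0,"wx":0,"wy":0,"wz":0},{"gripper":0,"tx":0,"ty":0,"tz":0,"wx":0,"wy":0,"wz":0},{"gripper":0,"tx":0,"ty":0,"tz":0,"wx":0,"wy":0,"wz":0}]'; python3 - <<'E'
from h import *
save('wrist','w5.png');lm('wrist',['tin2_mid','tin1_mid','tin4_mid'],3)
manip.get_image('scene');lm('scene',['tin1_mid','tin2_mid','tin4_mid'],3)
E
```

```text
time_s: 45.75
tcp_pos: [0.5598, 0.1169, 0.1576]
tool_rot: [[1.0, 0.001, -0.001], [0.0, -0.97, -0.242], [-0.001, 0.242, -0.97]]
wrist_force: [-0.2, -0.3, 0.3]
width: 0.026
wrist tin2_mid [(0.45, [0.563, 0.199, 0.049])]
wrist tin1_mid [(0.56, [0.555, 0.147, 0.079])]
wrist tin4_mid [(0.58, [0.623, 0.286, 0.042])]
scene tin1_mid [(0.69, [0.56, 0.151, 0.077])]
scene tin2_mid [(0.74, [0.496, 0.285, 0.047])]
scene tin4_mid [(0.68, [0.622, 0.287, 0.047])]
```

View pics/w5.png

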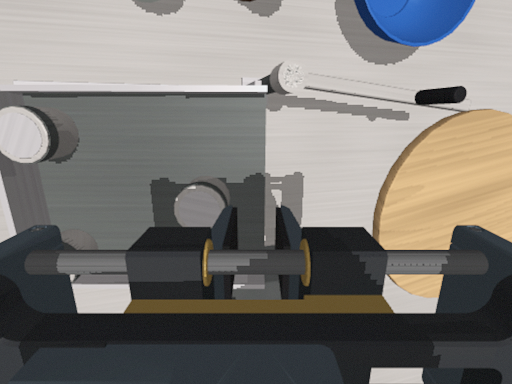

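The third tin stands at (202,205) and the first is at the stop (25,135). I push the third tin down between them.

```bash
python3 -m jog '[{"gripper":0,"tx":0,"ty":0,"tz":0,"wx":0,"wy":0,"wz":0},{"gripper":0,"tx":0,"ty":0,"tz":0.04,"wx":0,"wy":0,"wz":0},{"gripper":0,"tx":0,"ty":0,"tz":0.037,"wx":0,"wy":0,"wz":0},{"gripper":0,"tx":0,"ty":-0.008,"tz":0,"wx":0,"wy":0,"wz":0},{"gripper":0,"tx":0,"ty":-0.01,"tz":0,"wx":0,"wy":0,"wz":0},{"gripper":0,"tx":0,"ty":-0.012,"tz":0,"wx":0,"wy":0,"wz":0},{"gripper":0,"tx":0,"ty":-0.012,"tz":0,"wx":0,"wy":0,"wz":0},{"gripper":0,"tx":0,"ty":-0.012,"tz":0,"wx":0,"wy":0,"wz":0},{"gripper":0,"tx":0,"ty":-0.012,"tz":0,"wx":0,"wy":0,"wz":0},{"gripper":0,"tx":0,"ty":-0.012,"tz":0,"wx":0,"wy":0,"wz":0}]'; python3 -m jog '[{"gripper":0,"tx":0,"ty":-0.012,"tz":0,"wx":0,"wy":0,"wz":0},{"gripper":0,"tx":0,"ty":-0.012,"tz":0,"wx":0,"wy":0,"wz":0},{"gripper":0,"tx":0,"ty":-0.012,"tz":0,"wx":0,"wy":0,"wz":0},{"gripper":0,"tx":0,"ty":-0.012,"tz":0,"wx":0,"wy":0,"wz":0},{"gripper":0,"tx":0,"ty":-0.010,"tz":0,"wx":0,"wy":0,"wz":0},{"gripper":0,"tx":0,"ty":-0.006,"tz":0,"wx":0,"wy":0,"wz":0},{"gripper":0,"tx":0,"ty":-0.004,"tz":0,"wx":0,"wy":0,"wz":0},{"gripper":0,"tx":0,"ty":0,"tz":0,"wx":0,"wy":0,"wz":0}]'
```

```text
time_s: 47.4
tcp_pos: [0.56, 0.1743, 0.0644]
tool_rot: [[1.0, -0.0, -0.0], [-0.0, -0.97, -0.242], [0.0, 0.242, -0.97]]
wrist_force: [0.2, -1.0, 0.8]
width: 0.0006
time_s: 48.4
tcp_pos: [0.56, 0.2395, 0.048]
tool_rot: [[1.0, -0.0, -0.0], [-0.0, -0.97, -0.242], [-0.0, 0.242, -0.97]]
wrist_force: [-0.5, -0.5, 0.3]
width: 0.0005
```

```bash
python3 -m jog '[{"gripper":0,"tx":0,"ty":-0.006,"tz":0,"wx":0,"wy":0,"wz":0},{"gripper":0,"tx":0,"ty":-0.003,"tz":0,"wx":0,"wy":0,"wz":0},{"gripper":0,"tx":0,"ty":-0.002,"tz":0,"wx":0,"wy":0,"wz":0},{"gripper":0,"tx":0,"ty":0,"tz":0,"wx":0,"wy":0,"wz":0}]';python3 -m jog '[{"gripper":0,"tx":0,"ty":-0.001,"tz":0,"wx":0,"wy":0,"wz":0},{"gripper":0,"tx":0,"ty":0,"tz":0,"wx":0,"wy":0,"wz":0}]';python3 -m jog '[{"gripper":0,"tx":0,"ty":-0.001,"tz":0,"wx":0,"wy":0,"wz":0},{"gripper":0,"tx":0,"ty":0,"tz":0,"wx":0,"wy":0,"wz":0}]'
```

```text
time_s: 48.9
tcp_pos: [0.56, 0.2502, 0.0453]
tool_rot: [[1.0, -0.0, -0.0], [-0.0, -0.97, -0.242], [0.0, 0.242, -0.97]]
wrist_force: [-0.1, -0.1, 0.2]
width: 0.0008
time_s: 49.15
tcp_pos: [0.56, 0.2509, 0.0452]
tool_rot: [[1.0, -0.0, -0.0], [-0.0, -0.97, -0.242], [-0.0, 0.242, -0.97]]
wrist_force: [-0.7, -2.6, 1.5]
width: 0.0005
time_s: 49.4
tcp_pos: [0.5599, 0.2512, 0.0451]
tool_rot: [[1.0, 0.0, -0.001], [-0.0, -0.97, -0.244], [-0.001, 0.244, -0.97]]
wrist_force: [-0.0, -7.6, 4.2]
width: 0.0006
```

```bash
python3 -m jog '[{"gripper":0,"tx":0,"ty":0.012,"tz":0,"wx":0,"wy":0,"wz":0},{"gripper":0,"tx":0,"ty":0,"tz":-0.04,"wx":0,"wy":0,"wz":0},{"gripper":0,"tx":0,"ty":0,"tz":-0.05,"wx":0,"wy":0,"wz":0},{"gripper":0,"tx":0,"ty":0,"tz":-0.05,"wx":0,"wy":0,"wz":0},{"gripper":0,"tx":0,"ty":0.01,"tz":-0.02,"wx":0.122,"wy":0,"wz":0},{"gripper":55,"tx":0,"ty":0.02,"tz":0,"wx":0.1225,"wy":0,"wz":0},{"gripper":55,"tx":0.016,"ty":0.05,"tz":0,"wx":0,"wy":0,"wz":0},{"gripper":55,"tx":0.016,"ty":0.05,"tz":0,"wx":0,"wy":0,"wz":0},{"gripper":55,"tx":0.016,"ty":0.05,"tz":0,"wx":0,"wy":0,"wz":0},{"gripper":55,"tx":0.016,"ty":0.05,"tz":0,"wx":0,"wy":0,"wz":0}]';python3 -m jog '[{"gripper":55,"tx":0.016,"ty":0.05,"tz":0,"wx":0,"wy":0,"wz":0},{"gripper":55,"tx":0.012,"ty":0.04,"tz":0,"wx":0,"wy":0,"wz":0},{"gripper":55,"tx":0,"ty":0,"tz":0,"wx":0,"wy":0,"wz":0}]';python3 - <<'E'
from h import *
save('scene','s2.png');lm('scene',['tin2_mid','tin4_mid','tin1_mid','gate_grip','keeper_grip','latch_grip'],2)
save('wrist','w6.png');lm('wrist',['gate_grip','tin1_mid'],3)
im=cv2.imread('pics/s2.png')[130:260,280:430]; cv2.imwrite('pics/s2c.png',cv2.resize(im,None,fx=4.5,fy=4.5,interpolation=2))
E
```

```text
time_s: 50.65
tcp_pos: [0.6242, 0.0475, 0.2082]
tool_rot: [[1.0, -0.0, 0.001], [-0.0, -1.0, 0.0], [0.001, -0.0, -1.0]]
wrist_force: [0.2, -0.8, 0.9]
width: 0.0474
time_s: 51.02
tcp_pos: [0.6523, -0.0432, 0.2079]
tool_rot: [[1.0, -0.003, 0.001], [-0.003, -1.0, -0.0], [0.001, 0.0, -1.0]]
wrist_force: [-0.7, 0.1, -0.4]
width: 0.0502
scene tin2_mid [(0.56, [0.497, 0.285, 0.046])]
scene tin4_mid [(0.71, [0.619, 0.288, 0.044])]
scene tin1_mid [(0.85, [0.558, 0.288, 0.044])]
scene gate_grip [(0.79, [0.651, -0.064, 0.119]), (0.18, [0.488, -0.262, 0.002])]
scene keeper_grip [(0.65, [0.431, 0.186, 0.123])]
scene latch_grip [(0.24, [0.668, 0.07, 0.121])]
wrist gate_grip [(0.72, [0.656, -0.06, 0.123])]
wrist tin1_mid [(0.47, [0.554, 0.286, 0.044])]
```

View pics/s2c.png

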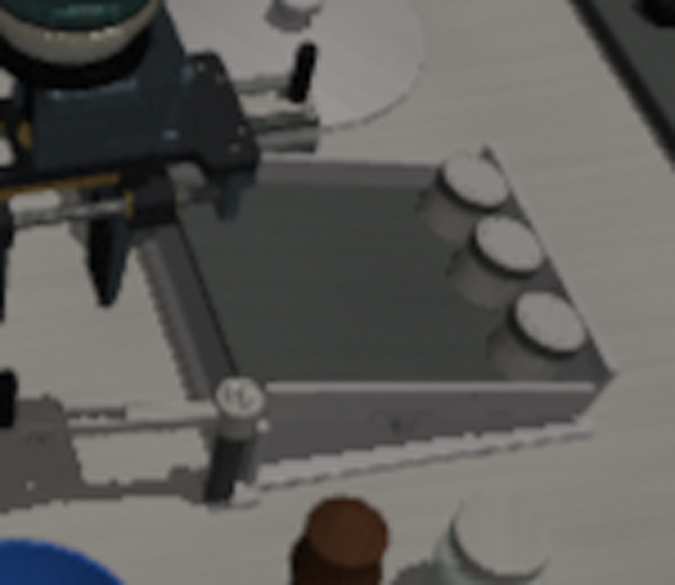

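All three tins stand side by side at the stop (crop pixels (475,180), (508,245), (550,320)). Next I grip the gate peg and swing it back.

```bash
python3 -m jog '[{"gripper":55,"tx":0.003,"ty":0.0185,"tz":0,"wx":0,"wy":0,"wz":0},{"gripper":55,"tx":0,"ty":0,"tz":0.05,"wx":0,"wy":0,"wz":0},{"gripper":55,"tx":0,"ty":0,"tz":0.035,"wx":0,"wy":0,"wz":0},{"gripper":55,"tx":0,"ty":0,"tz":0.018,"wx":0,"wy":0,"wz":0},{"gripper":55,"tx":0,"ty":0,"tz":0,"wx":0,"wy":0,"wz":0},{"gripper":0,"tx":0,"ty":0,"tz":0,"wx":0,"wy":0,"wz":0},{"gripper":0,"tx":0,"ty":0,"tz":0,"wx":0,"wy":0,"wz":0},{"gripper":0,"tx":0,"ty":0,"tz":0,"wx":0,"wy":0,"wz":0},{"gripper":0,"tx":0,"ty":0,"tz":0,"wx":0,"wy":0,"wz":0}]' 12; python3 -m jog '[{"gripper":0,"tx":-0.020,"ty":-0.003,"tz":0,"wx":0,"wy":0,"wz":0},{"gripper":0,"tx":-0.0193,"ty":-0.006,"tz":0,"wx":0,"wy":0,"wz":0},{"gripper":0,"tx":-0.0183,"ty":-0.0087,"tz":0,"wx":0,"wy":0,"wz":0},{"gripper":0,"tx":-0.0167,"ty":-0.0114,"tz":0,"wx":0,"wy":0,"wz":0},{"gripper":0,"tx":-0.015,"ty":-0.0137,"tz":0,"wx":0,"wy":0,"wz":0},{"gripper":0,"tx":0,"ty":0,"tz":0,"wx":0,"wy":0,"wz":0}]'
```

```text
time_s: 52.65
tcp_pos: [0.6553, -0.0604, 0.1056]
tool_rot: [[1.0, 0.001, 0.001], [0.001, -1.0, -0.003], [0.001, 0.003, -1.0]]
wrist_force: [-2.3, -23.7, 3.6]
width: 0.0157
time_s: 53.4
tcp_pos: [0.5638, -0.0161, 0.1051]
tool_rot: [[1.0, 0.001, -0.003], [0.001, -1.0, -0.001], [-0.003, 0.001, -1.0]]
wrist_force: [-9.9, -7.9, 8.0]
width: 0.0134
```

```bash
python3 -m jog '[{"gripper":0,"tx":-0.0105,"ty":-0.016,"tz":0,"wx":0,"wy":0,"wz":0},{"gripper":0,"tx":-0.010,"ty":-0.0175,"tz":0,"wx":0,"wy":0,"wz":0},{"gripper":0,"tx":-0.0068,"ty":-0.019,"tz":0,"wx":0,"wy":0,"wz":0},{"gripper":0,"tx":-0.0040,"ty":-0.020,"tz":0,"wx":0,"wy":0,"wz":0},{"gripper":0,"tx":-0.0015,"ty":-0.017,"tz":0,"wx":0,"wy":0,"wz":0},{"gripper":0,"tx":0,"ty":0,"tz":0,"wx":0,"wy":0,"wz":0}]';python3 -m jog '[{"gripper":0,"tx":0,"ty":-0.002,"tz":0,"wx":0,"wy":0,"wz":0},{"gripper":0,"tx":0,"ty":0,"tz":0,"wx":0,"wy":0,"wz":0}]'
```

```text
time_s: 54.15
tcp_pos: [0.5324, 0.0733, 0.1047]
tool_rot: [[1.0, 0.003, -0.001], [0.003, -1.0, -0.003], [-0.001, 0.003, -1.0]]
wrist_force: [-4.6, -24.1, 0.9]
width: 0.0138
time_s: 54.4
tcp_pos: [0.5325, 0.0742, 0.1047]
tool_rot: [[1.0, 0.001, -0.001], [0.001, -1.0, -0.003], [-0.001, 0.003, -1.0]]
wrist_force: [-3.7, -23.6, 2.4]
width: 0.0157
```

```bash
python3 -m jog '[{"gripper":55,"tx":0,"ty":0,"tz":0,"wx":0,"wy":0,"wz":0},{"gripper":55,"tx":0,"ty":0,"tz":0,"wx":0,"wy":0,"wz":0},{"gripper":55,"tx":0,"ty":0,"tz":-0.035,"wx":0,"wy":0,"wz":0},{"gripper":55,"tx":0,"ty":0,"tz":-0.035,"wx":0,"wy":0,"wz":0},{"gripper":55,"tx":-0.04,"ty":0,"tz":0,"wx":0,"wy":0,"wz":0},{"gripper":55,"tx":-0.04,"ty":0,"tz":0,"wx":0,"wy":0,"wz":0},{"gripper":55,"tx":-0.043,"ty":0,"tz":0,"wx":0,"wy":0,"wz":0},{"gripper":55,"tx":0,"ty":0,"tz":0,"wx":0,"wy":0,"wz":0}]';python3 - <<'E'
from h import *
for c in ['top','scene','wrist']:
  manip.get_image(c);lm(c,['gate_grip','latch_grip','keeper_grip'],2)
E
```

```text
time_s: 55.4
tcp_pos: [0.4079, 0.0757, 0.1749]
tool_rot: [[1.0, 0.001, -0.0], [0.001, -1.0, 0.0], [-0.0, -0.0, -1.0]]
wrist_force: [0.3, 0.3, -0.2]
width: 0.0505
top gate_grip [(0.66, [0.532, 0.07, 0.121])]
top latch_grip []
top keeper_grip [(0.5, [0.282, 0.244, 0.002])]
scene gate_grip [(0.85, [0.532, 0.072, 0.12]), (0.55, [0.669, 0.072, 0.121])]
scene latch_grip [(0.67, [0.412, 0.075, 0.127]), (0.6, [0.566, 0.302, 0.023])]
scene keeper_grip [(0.66, [0.43, 0.185, 0.123]), (0.5, [0.775, -0.085, 0.001])]
wrist gate_grip [(0.89, [0.531, 0.072, 0.126])]
wrist latch_grip [(0.7, [0.407, 0.075, 0.118]), (0.45, [0.534, 0.075, 0.123])]
wrist keeper_grip [(0.83, [0.427, 0.183, 0.119])]
```

Gate shut. Now the latch goes home.

```bash
python3 -m jog '[{"gripper":55,"tx":0.001,"ty":-0.001,"tz":0.035,"wx":0,"wy":0,"wz":0},{"gripper":55,"tx":0,"ty":0,"tz":0.035,"wx":0,"wy":0,"wz":0},{"gripper":55,"tx":0,"ty":0,"tz":0,"wx":0,"wy":0,"wz":0},{"gripper":0,"tx":0,"ty":0,"tz":0,"wx":0,"wy":0,"wz":0},{"gripper":0,"tx":0,"ty":0,"tz":0,"wx":0,"wy":0,"wz":0},{"gripper":0,"tx":0,"ty":0,"tz":0,"wx":0,"wy":0,"wz":0},{"gripper":0,"tx":0,"ty":0,"tz":0,"wx":0,"wy":0,"wz":0}]' 25;  python3 -m jog '[{"gripper":0,"tx":0.008,"ty":0,"tz":0,"wx":0,"wy":0,"wz":0},{"gripper":0,"tx":0.008,"ty":0,"tz":0,"wx":0,"wy":0,"wz":0},{"gripper":0,"tx":0.006,"ty":0,"tz":0,"wx":0,"wy":0,"wz":0},{"gripper":0,"tx":0.004,"ty":0,"tz":0,"wx":0,"wy":0,"wz":0},{"gripper":0,"tx":0.001,"ty":0,"tz":0,"wx":0,"wy":0,"wz":0},{"gripper":0,"tx":0,"ty":0,"tz":0,"wx":0,"wy":0,"wz":0}]'; python3 -m jog '[{"gripper":0,"tx":0.001,"ty":0,"tz":0,"wx":0,"wy":0,"wz":0},{"gripper":0,"tx":0,"ty":0,"tz":0,"wx":0,"wy":0,"wz":0}]'
```

```text
time_s: 56.88
tcp_pos: [0.4113, 0.0767, 0.1054]
tool_rot: [[1.0, -0.001, 0.001], [-0.001, -1.0, 0.001], [0.001, -0.001, -1.0]]
wrist_force: [1.0, 22.2, -1.7]
width: 0.0133
time_s: 57.62
tcp_pos: [0.4373, 0.0768, 0.1052]
tool_rot: [[1.0, -0.001, -0.002], [-0.001, -1.0, 0.001], [-0.002, -0.001, -1.0]]
wrist_force: [-7.4, 7.4, 12.1]
width: 0.0136
time_s: 57.88
tcp_pos: [0.4374, 0.0767, 0.1051]
tool_rot: [[1.0, -0.001, -0.003], [-0.001, -1.0, 0.001], [-0.003, -0.001, -1.0]]
wrist_force: [-14.8, 6.4, 18.5]
width: 0.0136
```

```bash
python3 -m jog '[{"gripper":55,"tx":-0.001,"ty":0,"tz":0,"wx":0,"wy":0,"wz":0},{"gripper":55,"tx":0,"ty":0,"tz":0,"wx":0,"wy":0,"wz":0},{"gripper":55,"tx":0,"ty":0,"tz":-0.035,"wx":0,"wy":0,"wz":0},{"gripper":55,"tx":0,"ty":0,"tz":-0.035,"wx":0,"wy":0,"wz":0},{"gripper":55,"tx":-0.004,"ty":-0.055,"tz":0,"wx":0,"wy":0,"wz":0},{"gripper":55,"tx":-0.004,"ty":-0.054,"tz":0,"wx":0,"wy":0,"wz":0},{"gripper":55,"tx":0,"ty":0,"tz":0,"wx":0,"wy":0,"wz":0},{"gripper":55,"tx":0,"ty":0,"tz":0.035,"wx":0,"wy":0,"wz":0},{"gripper":55,"tx":0,"ty":0,"tz":0.035,"wx":0,"wy":0,"wz":0},{"gripper":55,"tx":0,"ty":0,"tz":0,"wx":0,"wy":0,"wz":0}]' 20;  python3 -m jog '[{"gripper":0,"tx":0,"ty":0,"tz":0,"wx":0,"wy":0,"wz":0},{"gripper":0,"tx":0,"ty":0,"tz":0,"wx":0,"wy":0,"wz":0},{"gripper":0,"tx":0,"ty":0,"tz":0,"wx":0,"wy":0,"wz":0},{"gripper":0,"tx":0,"ty":0,"tz":0,"wx":0,"wy":0,"wz":0},{"gripper":0,"tx":0,"ty":0.008,"tz":0,"wx":0,"wy":0,"wz":0},{"gripper":0,"tx":0,"ty":0.008,"tz":0,"wx":0,"wy":0,"wz":0},{"gripper":0,"tx":0,"ty":0.008,"tz":0,"wx":0,"wy":0,"wz":0},{"gripper":0,"tx":0,"ty":0.005,"tz":0,"wx":0,"wy":0,"wz":0},{"gripper":0,"tx":0,"ty":0.001,"tz":0,"wx":0,"wy":0,"wz":0},{"gripper":0,"tx":0,"ty":0,"tz":0,"wx":0,"wy":0,"wz":0}]'; python3 -m jog '[{"gripper":0,"tx":0,"ty":0.001,"tz":0,"wx":0,"wy":0,"wz":0},{"gripper":0,"tx":0,"ty":0,"tz":0,"wx":0,"wy":0,"wz":0}]'
```

```text
time_s: 59.12
tcp_pos: [0.4285, 0.1842, 0.1032]
tool_rot: [[1.0, -0.001, -0.004], [-0.001, -1.0, -0.002], [-0.004, 0.002, -1.0]]
wrist_force: [0.2, -0.1, -0.0]
width: 0.0502
time_s: 60.38
tcp_pos: [0.4302, 0.1558, 0.1053]
tool_rot: [[1.0, -0.001, 0.001], [-0.001, -1.0, 0.001], [0.001, -0.001, -1.0]]
wrist_force: [-4.1, 10.2, 5.7]
width: 0.0133
time_s: 60.62
tcp_pos: [0.4303, 0.1554, 0.1054]
tool_rot: [[1.0, -0.001, 0.001], [-0.001, -1.0, 0.003], [0.001, -0.003, -1.0]]
wrist_force: [-4.1, 18.9, 2.2]
width: 0.0133
```

Keeper is back at its starting position against its stop. I release, back off and check.

```bash
python3 -m jog '[{"gripper":55,"tx":0,"ty":-0.001,"tz":0,"wx":0,"wy":0,"wz":0},{"gripper":55,"tx":0,"ty":0,"tz":0,"wx":0,"wy":0,"wz":0},{"gripper":55,"tx":0,"ty":0,"tz":-0.04,"wx":0,"wy":0,"wz":0},{"gripper":55,"tx":0,"ty":0,"tz":-0.05,"wx":0,"wy":0,"wz":0},{"gripper":55,"tx":0,"ty":0.05,"tz":-0.02,"wx":0,"wy":0,"wz":0},{"gripper":55,"tx":0,"ty":0.05,"tz":0,"wx":0,"wy":0,"wz":0},{"gripper":55,"tx":0.01,"ty":0.05,"tz":0,"wx":0,"wy":0,"wz":0},{"gripper":55,"tx":0.01,"ty":0.05,"tz":0,"wx":0,"wy":0,"wz":0},{"gripper":55,"tx":0,"ty":0.05,"tz":0,"wx":0,"wy":0,"wz":0},{"gripper":55,"tx":0,"ty":0,"tz":0,"wx":0,"wy":0,"wz":0}]'; python3 - <<'E'
from h import *
for c in ['scene','top']:
  save(c,c+'9.png');lm(c,['gate_grip','latch_grip','keeper_grip','tin1_mid','tin2_mid','tin4_mid','ramekin','bowl','spatula','pot_lid','mill','salt_jar'],2)
im=cv2.imread('pics/scene9.png')[130:260,280:430]; cv2.imwrite('pics/s9c.png',cv2.resize(im,None,fx=4.5,fy=4.5,interpolation=2))
E
```

```text
time_s: 61.88
tcp_pos: [0.4496, -0.0973, 0.2148]
tool_rot: [[1.0, -0.004, -0.0], [-0.004, -1.0, -0.0], [-0.0, 0.0, -1.0]]
wrist_force: [-0.3, 1.0, -0.8]
width: 0.0503
scene gate_grip [(0.66, [0.529, 0.072, 0.118]), (0.23, [0.558, 0.287, 0.046])]
scene latch_grip [(0.62, [0.435, 0.078, 0.126])]
scene keeper_grip [(0.64, [0.43, 0.154, 0.128]), (0.4, [0.567, 0.306, 0.022])]
scene tin1_mid [(0.73, [0.56, 0.287, 0.045]), (0.63, [0.529, 0.072, 0.121])]
scene tin2_mid [(0.69, [0.5, 0.283, 0.044])]
scene tin4_mid [(0.76, [0.62, 0.285, 0.044])]
scene ramekin [(0.94, [0.369, -0.041, -0.003])]
scene bowl [(0.61, [0.777, -0.08, 0.005]), (0.61, [0.667, 0.072, 0.121])]
scene spatula []
scene pot_lid [(0.85, [0.279, 0.246, -0.0])]
scene mill [(0.62, [0.779, 0.09, -0.0])]
scene salt_jar [(0.92, [0.773, 0.192, 0.001]), (0.58, [0.436, 0.075, 0.124])]
top gate_grip [(0.91, [0.529, 0.07, 0.122])]
top latch_grip [(0.64, [0.436, 0.078, 0.122])]
top keeper_grip [(0.58, [0.427, 0.154, 0.123])]
top tin1_mid [(0.58, [0.559, 0.286, 0.046])]
top tin2_mid [(0.81, [0.499, 0.286, 0.047])]
top tin4_mid [(0.59, [0.619, 0.282, 0.049]), (0.49, [0.483, -0.264, -0.005])]
top ramekin []
top bowl [(0.59, [0.783, -0.076, -0.003]), (0.49, [0.533, 0.07, 0.126])]
top spatula [(0.77, [0.506, -0.538, 0.001])]
top pot_lid [(0.77, [0.28, 0.244, 0.0])]
top mill [(0.63, [0.782, 0.092, 0.004]), (0.41, [0.43, 0.154, 0.121])]
top salt_jar [(0.77, [0.771, 0.191, -0.0]), (0.6, [0.502, 0.285, 0.048])]
```

View pics/s9c.png

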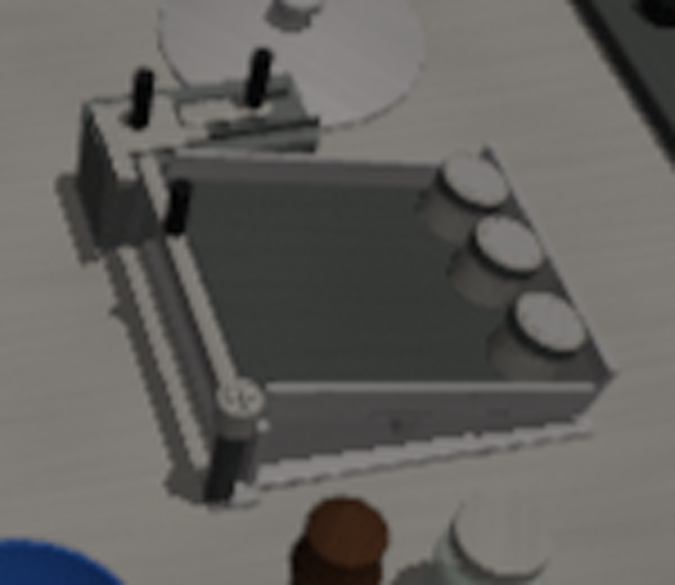

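The crop shows the gate shut across the top of the tray, the latch peg at (142,95), the keeper peg at (260,75) and three tins against the stop. Everything else is unmoved.

```bash
python3 -c "
from workcell import manip
print(manip.job_done())"
```

```text
the job is handed in; nothing more can be done
None
```

The job is done and handed in at about 62 s of the 210 s allowed; the hand-in gives no verdict.

- **What I did:** I drew the keeper, opened the latch and swung the gate to about 1.5 rad. The three tins present (tin1, tin2, tin4) were set down on the upper half of the tray and pushed one by one to the back stop. Then I shut the gate and slid the latch and keeper home. Tin2 was knocked about 4 cm during the run and was found again before I picked it.
- **Tins:** each one gave a clear force rise of 5 to 12 N when pressed against the stop. In the last scene and top views they stand side by side at y ≈ 0.285 m in the world frame, about 0.084 m down the tray.
- **Gate and catches:** the gate, latch and keeper were each pressed against their end stop. The latch and keeper pegs came back to within about 3 mm of where I had first gripped them.
- **Other kitchen things:** they appear unmoved to within the few millimetres the networks can resolve.
- **Checks that disagreed:** the scene network missed the spatula and the top one missed the ramekin in the final look, but each was found in the other view. A few low-confidence second guesses were wrong and I ignored them.

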